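# Fold up the scrap caddy and clear the drinks trolley

### The job

Fold up the blue scrap caddy first: raise its front, left and right flaps until all three stand upright, while it is still empty. Then clear every used cork and driftwood chunk from the trolley top into the caddy, so that they all lie inside with the flaps still up. Leave the bottle opener, stirring rod, coasters and the two loose tumblers standing where they are.

Things in the scene. Friction and masses are not known exactly. Their poses are not given: they have to be found in the camera images.
- caddy: Fold-up scrap caddy, fixed. White base plate 140 x 140 x 8 mm (its top is the box floor). Origin: centre of the plate's underside, on the trolley top (z = 0). Its -x side is the front (towards the robot), +y left, -y right. At +x stands a fixed blue back wall, 140 mm wide, 85 mm high. The other three sides have hinged blue flaps that begin folded outward, almost flat.
- flap_front (a joint): Angle of the front (caddy -x) flap: 0 = lying flat outward, grows as it is raised, 1.57 = upright, stop at 1.6. Hinge friction (0.07 N m) keeps it where it is left. Blue panel 130 mm wide along the hinge, 5 mm thick, reaching 65 mm from the hinge; beyond that two arms carry a yellow round grab bar.
- flap_front_bar (a point): Middle of the yellow grab bar of the front (caddy -x) flap: 10 mm diameter, parallel to the hinge, 100 mm from it; 68 mm of the bar is free between the two arms, and an open slot 30 mm wide lies between bar and panel edge, so that a finger fits on either side of the bar.
- flap_front_hinge (a point): Middle of the hinge line of the front (caddy -x) flap, 70 mm from the caddy's centre and 10 mm above the trolley top.
- flap_left (a joint): Angle of the left (caddy +y) flap: 0 = lying flat outward, grows as it is raised, 1.57 = upright, stop at 1.6. Hinge friction (0.07 N m) keeps it where it is left. Blue panel 130 mm wide along the hinge, 5 mm thick, reaching 65 mm from the hinge; beyond that two arms carry a yellow round grab bar.
- flap_left_bar (a point): Middle of the yellow grab bar of the left (caddy +y) flap: 10 mm diameter, parallel to the hinge, 100 mm from it; 68 mm of the bar is free between the two arms, and an open slot 30 mm wide lies between bar and panel edge, so that a finger fits on either side of the bar.
- flap_left_hinge (a point): Middle of the hinge line of the left (caddy +y) flap, 70 mm from the caddy's centre and 10 mm above the trolley top.
- flap_right (a joint): Angle of the right (caddy -y) flap: 0 = lying flat outward, grows as it is raised, 1.57 = upright, stop at 1.6. Hinge friction (0.07 N m) keeps it where it is left. Blue panel 130 mm wide along the hinge, 5 mm thick, reaching 65 mm from the hinge; beyond that two arms carry a yellow round grab bar.
- flap_right_bar (a point): Middle of the yellow grab bar of the right (caddy -y) flap: 10 mm diameter, parallel to the hinge, 100 mm from it; 68 mm of the bar is free between the two arms, and an open slot 30 mm wide lies between bar and panel edge, so that a finger fits on either side of the bar.
- flap_right_hinge (a point): Middle of the hinge line of the right (caddy -y) flap, 70 mm from the caddy's centre and 10 mm above the trolley top.
- cork1: Used wine cork, 24 mm diameter, 44 mm long, 15 g, slightly faceted so that it hardly rolls; lying on the trolley top. Origin at its centre, x along its length. May be absent.
- cork2: Used wine cork, 24 mm diameter, 44 mm long, 15 g, slightly faceted so that it hardly rolls; lying on the trolley top. Origin at its centre, x along its length. May be absent.
- cork3: Used wine cork, 24 mm diameter, 44 mm long, 15 g, slightly faceted so that it hardly rolls; lying on the trolley top. Origin at its centre, x along its length. May be absent.
- cork4: Used wine cork, 24 mm diameter, 44 mm long, 15 g, slightly faceted so that it hardly rolls; lying on the trolley top. Origin at its centre, x along its length. May be absent.
- chip1: Chunk of dark driftwood, 56 x 26 x 18 mm (x, y, z), 20 g, lying flat. Origin at its centre, x along its length. May be absent.
- chip2: Chunk of dark driftwood, 56 x 26 x 18 mm (x, y, z), 20 g, lying flat. Origin at its centre, x along its length. May be absent.
- opener: Chrome bottle opener, flat, 125 x 34 mm, 6 mm high; origin under its middle, x along its length. Not to be disturbed.
- stirrer: Bamboo stirring rod, 235 x 20 mm, 7 mm high; origin under its middle, x along its length. Not to be disturbed.
- coasters: Stack of blue coasters, 95 x 95 mm, 18 mm high; origin under its centre. Farther out, clear of the work, stand a lidded ice pail (218 mm high, left edge), a clear cup stand with tumblers (220 mm high, right edge) and a lotion bottle (150 mm high, front right). Not to be disturbed.
- tumbler1: Green glass tumbler, 68 mm diameter, 95 mm high; origin under its centre. Not to be disturbed.
- tumbler2: Amber glass tumbler, 68 mm diameter, 95 mm high; origin under its centre. Not to be disturbed.
Mind the look-alikes: they are no part of the job. What is shaped like the cork4 but yellow is not meant.

How it is judged:
By the outcome, as a careful person would: the job done as asked, in the order asked, and still so for the second after the job is handed in, with the robot touching nothing.
Of cork1, cork2, cork3, cork4, chip1, chip2 only 4 to 6 are there at a start; the rules pass over those that are not, and their reading is None.
At some moment in a run one of cork1, cork2, cork3, cork4, chip1, chip2 may be knocked a few centimetres aside while the robot is not near it.
Once in a run the grip may slacken for a moment while it holds something.
It also fails if it takes over 210 s, if anything falls off the work surface, if the arm or the gripper's body presses on something with over 40 N, if the wrist force passes 120 N, or if a joint passes its speed limit or range.

### The arm

A 6-joint arm with a two-finger parallel gripper is mounted at the origin on the work surface. World frame = base frame: x ahead of the robot, y to its left, z up, the work surface at z = 0. Lengths are in m, angles in degrees, forces in N, time in s.
With the tool pointing down it reaches from about 0.4 to 0.825 m from the base axis. Payload 7 kg.
Tool frame: the origin (TCP) lies between the finger pads; the fingertips stand 22 mm ahead of it and the grasp point (between the pads) lies 3 mm ahead of it; z points along the fingers, y is the line along which they close (so a half turn about z gives the same grasp; the last joint's range is limited). The gripper opens to 88 mm and grips with 3 to 60 N. Pads are 19 mm wide; open, the fingers measure 130 mm over their backs; the gripper's body (78 mm by 193 mm) begins 47 mm behind the grasp point.
Start: joints at [-58.722, 20.546, 0.682, 0, -70.136, -16.507], TCP at [0.172, -0.653, 0.249] pointing down, gripper open.
Joint ranges: [-176.03, 176.03], [-82.01, 121.73], [-58.28, 71.71], [-173.87, 95.51], [-174.79, -0.11], [-173.66, 173.66]. Speed limits (degrees/s): [136.94, 136.94, 172.46, 180, 180, 180].

### API

Orientations are given as [roll, pitch, yaw] about the fixed x, y, z axes, in that order (R = Rz(yaw) Ry(pitch) Rx(roll)).
In Python, from plant import r, vision gives the robot as it stands.
- The arm moves only by the shell command python3 -m pendant 'ROWS' [FORCE]. ROWS is JSON, a list that holds one entry, the list of rows, each a list of 7 numbers: the shift along the tool's x, y, z scaled (see below), then the turn, a rotation vector about the tool's x, y, z scaled (see below), then the opening, from -1 (shut) to 1 (fully open). In form: [[[x, y, z, wx, wy, wz, fingers], ...]]. A call has exactly 8 rows; each row shifts and turns the commanded pose from where the row before left it, along the tool's axes as they then stand; what a row does not reach is not made up. The controller multiplies each number of a shift by 20 mm and each number of a turn by 4 degrees. A row lasts 1/10 s, in which the tool goes at most 50 mm and 8.59 degrees, less where a joint would pass 70% of its speed; a pose out of reach is approached as far as the arm can. A call with a number of a shift or a turn outside -1 to 1 is refused whole. A call with a gripper value outside its range is refused whole. The fingers move at their own pace and stop on an object; FORCE is the grip in N (left out, the last holds). Time passes only in rows, so rows that do not move let the fingers close, or fill a call up. It gives the time, the measured TCP pose, the force, the opening and the grip force at its end, in the units of the state.
- r.get_state(): the state, without advancing time (a new reading comes with each control period).
- vision.capture(name): name is "side" or "top"; returns a dict with "frame" (400x640x3 uint8, blue, green, red), "depth" (400x640 float32, m along the optical axis (not along the pixel's ray), 0 where there is no reading), "camera_matrix" (3x3 intrinsics, pixels), "k1" (the pictures are not rectified: a ray, as slopes to the right and down, at radius r is drawn at 1 + k1 r^2 times it, then the intrinsics apply), "extrinsics" (4x4, takes a point from world to camera coordinates). Camera axes: x right, y up, looking along -z (the intrinsics and any distortion apply to the point x, -y, -z); pixel columns grow to the right and rows downward; lengths in m; the calibration is good to about 2 mm. A picture is of the moment at which its call begins.
- r.close_job(): hands the job in; it is judged then, once.
The state is a dict: "time_s": time; "joints": joint angles; "qd": joint speeds; "joint_torque": joint torques, N m; "tcp_pos": TCP position; "eef_rot": TCP orientation; "contact_force": force on the tool from outside, world axes, zero at the start; "moment": the same for the moment, N m; "gripper_width": finger opening in m; "gripper_force": force on a finger pad.
Only numpy, scipy, OpenCV 4.12 (cv2) and the standard library are available. Lean on these libraries where they do the work, as an engineer would, in place of code of your own. Each camera call takes 0.05 s, during which the arm holds its last target. There are 200 camera calls.

## Working session

There is one attempt and no reset: what is moved stays moved. The work goes in short steps, Python scripts to look and compute and a shell command to move; the robot and the scene stay as the last step left them, time stands still between calls to the robot, and variables do not carry over. Pictures are saved under pics/ and viewed, at most 14 in all, crops included, and the job is handed in when it is done.

```bash
ls; mkdir -p pics; cat > h.py <<'E'
import numpy as np, cv2
from plant import r, vision
def cap(n):
    return vision.capture(n)
def world(c,u,v,z=None):
    K=c["camera_matrix"];k1=c["k1"];E=np.array(c["extrinsics"])
    xd=np.array([(u-K[0][2])/K[0][0],(v-K[1][2])/K[1][1]]);x=xd.copy()
    for _ in range(20): x=xd/(1+k1*(x@x))
    d=np.array([x[0],-x[1],-1.]);R=E[:3,:3];t=E[:3,3]
    o=-R.T@t; w=R.T@d
    if z is None:
        p=c["depth"][max(0,int(v)-1):int(v)+2,max(0,int(u)-1):int(u)+2]; s=np.median(p[p>0]) if (p>0).any() else np.nan
    else: s=(z-o[2])/w[2]
    return o+s*w
def cloud(c):
    K=c["camera_matrix"];k1=c["k1"];E=np.array(c["extrinsics"])
    v,u=np.mgrid[:400,:640].astype(float)
    xd=np.stack([(u-K[0][2])/K[0][0],(v-K[1][2])/K[1][1]],-1);x=xd.copy()
    for _ in range(20): x=xd/(1+k1*(x**2).sum(-1,keepdims=True))
    d=np.stack([x[...,0],-x[...,1],-np.ones_like(u)],-1)*c["depth"][...,None]
    return (d-E[:3,3])@E[:3,:3]
E
python3 - <<'E'
from h import *
for n in("top","side"):
    c=cap(n); cv2.imwrite(f"pics/{n}0.png",cv2.resize(c["frame"],(800,500)))
    E=np.array(c["extrinsics"]);print(n,c["camera_matrix"],c["k1"],-E[:3,:3].T@E[:3,3], E[:3,:3])
print(r.get_state())
E
```

```text
pics
top [[375.8946464    0.         319.45535694]
 [  0.         375.8946464  204.45392003]
 [  0.           0.           1.        ]] -0.04732327581955932 [0.38372287 0.00698988 1.06975407] [[-0.00533812 -0.99997002 -0.00560966]
 [ 0.98883289 -0.00611399  0.14890312]
 [-0.14893295 -0.00475215  0.98883588]]
side [[391.41333969   0.         320.9775054 ]
 [  0.         391.41333969 201.4204164 ]
 [  0.           0.           1.        ]] -0.026436113397918033 [ 0.10156198 -0.57717607  0.66900613] [[ 0.79745648 -0.60296271 -0.02234134]
 [ 0.40464106  0.50696323  0.76108731]
 [-0.44758103 -0.61597423  0.64826458]]
{'time_s': 0.1, 'joints': array([-5.87216816e+01,  2.05877412e+01,  6.38804214e-01, -1.63091742e-02,
       -7.01366512e+01, -1.65055300e+01]), 'qd': array([ 0.02067874, -0.14732351,  0.15699166,  0.08502913,  0.03589645,
        0.00680881]), 'joint_torque': array([ 3.52839052e-04, -5.84161198e+01,  2.93753529e+01,  7.01560244e+00,
        1.02002715e-02, -4.28819783e-05]), 'tcp_pos': array([ 0.17196378, -0.65230591,  0.24771456]), 'eef_rot': array([ 1.79913582e+02, -9.61764718e-03, -1.65232757e+02]), 'contact_force': array([ 1.0945292 , -0.19831718, -0.79211823]), 'moment': array([ 0.00032004, -0.01627207, -0.01168142]), 'gripper_force': 0.0, 'gripper_width': 0.08763517945827079}
```

View pics/top0.png

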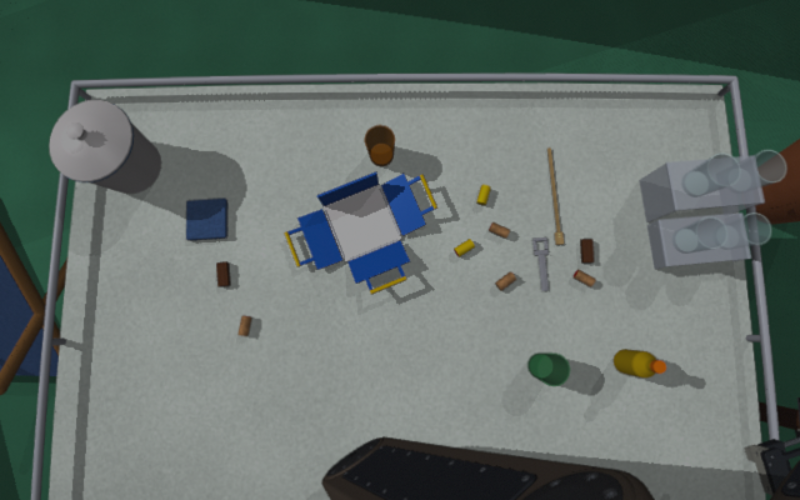

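View pics/side0.png

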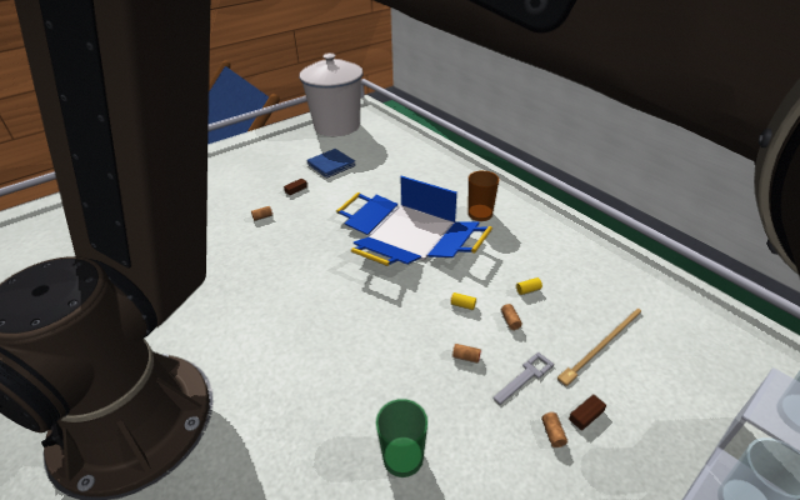

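The top view (800x500) shows the caddy plate at about (363,222) and its bars at (294,248), (388,285) and (428,192). The brown corks are at (499,230), (507,281), (584,278) and (245,326). The dark chips are at (587,251) and (223,274). The yellow look-alikes at (484,195) and (464,247) are not part of the job. Next I measure by colour segmentation with depth, and take an enlarged crop to confirm.

```bash
cat > seg.py <<'E'
from h import *
def objs(n="top",c=None,show=True):
    c=c or cap(n);P=cloud(c);hsv=cv2.cvtColor(c["frame"],cv2.COLOR_BGR2HSV);H,S,V=[hsv[...,i].astype(int) for i in range(3)]
    out=[]
    ok=(P[...,0]>.25)&(P[...,0]<.95)&(abs(P[...,1])<.6)&(P[...,2]>-.02)&(P[...,2]<.2)&(c["depth"]>0)
    M={"brown":(H<=17)&(S>110)&(V>25),"yellow":(H>20)&(H<32)&(S>170)&(V>90),"white":None}
    for k in("brown","yellow"):
        m=(M[k]&ok).astype(np.uint8)
        N,L,st,ce=cv2.connectedComponentsWithStats(m)
        for i in range(1,N):
            if st[i,4]<25: continue
            p=P[L==i];ztop=np.percentile(p[:,2],90)
            q=p[p[:,2]>ztop-.006][:,:2].astype(np.float32)
            (cx,cy),(w,h),a=cv2.minAreaRect(p[:,:2].astype(np.float32))
            cc,_,vv=np.linalg.svd(p[:,:2]-p[:,:2].mean(0),full_matrices=False);yaw=np.degrees(np.arctan2(vv[0,1],vv[0,0]))%180
            u,v=ce[i]
            if show: print(k,"px",(ce[i]*1.25).round(),"n",st[i,4],"V",int(np.median(V[L==i])),"xy",np.round([cx,cy],4),"mean",p.mean(0).round(4),"ztop",round(ztop,4),"size",np.round([w,h],3),"yaw",round(yaw))
    return c,P
E
python3 - <<'E'
from seg import *
for n in("top","side"):
    print(n);c,P=objs(n)
    if n=="top":
        f=c["frame"]
        cv2.imwrite("pics/crop1.png",cv2.resize(f[120:280,160:500],(800,376),interpolation=cv2.INTER_CUBIC))
        T=c;np.savez("top0.npz",frame=f,P=P)
        hsv=cv2.cvtColor(f,cv2.COLOR_BGR2HSV)
        m=(hsv[...,1]<40)&(P[...,2]>.004)&(P[...,2]<.03)
E
```

```text
top
brown px [380. 144.] n 571 V 61 xy [0.7878 0.0539] mean [0.7933 0.0547 0.0527] ztop 0.0929 size [0.066 0.062] yaw 7
brown px [499. 230.] n 98 V 109 xy [ 0.5999 -0.2148] mean [ 0.5991 -0.2147  0.0225] ztop 0.0256 size [0.041 0.018] yaw 65
brown px [587. 251.] n 149 V 61 xy [ 0.5511 -0.416 ] mean [ 0.5511 -0.415   0.0185] ztop 0.0213 size [0.05  0.024] yaw 179
brown px [222. 274.] n 149 V 61 xy [0.5026 0.4137] mean [0.5025 0.4135 0.0188] ztop 0.0209 size [0.052 0.023] yaw 7
brown px [584. 278.] n 108 V 108 xy [ 0.4885 -0.4046] mean [ 0.4887 -0.4027  0.0222] ztop 0.0255 size [0.043 0.019] yaw 60
brown px [505. 280.] n 103 V 110 xy [ 0.4834 -0.225 ] mean [ 0.4837 -0.2247  0.0227] ztop 0.0257 size [0.019 0.041] yaw 127
brown px [244. 325.] n 101 V 107 xy [0.3874 0.3578] mean [0.3867 0.3575 0.0231] ztop 0.0265 size [0.021 0.039] yaw 171
brown px [658. 366.] n 116 V 153 xy [ 0.2874 -0.5301] mean [ 0.3019 -0.4903  0.1467] ztop 0.1526 size [0.11  0.025] yaw 75
yellow px [428. 191.] n 68 V 147 xy [ 0.6836 -0.053 ] mean [ 0.6834 -0.0528  0.0507] ztop 0.0531 size [0.082 0.007] yaw 22
yellow 
[... 1605 characters left out ...]
2 xy [ 0.4866 -0.4072] mean [ 0.484  -0.409   0.0205] ztop 0.0248 size [0.044 0.02 ] yaw 64
yellow px [348. 202.] n 45 V 165 xy [0.5578 0.2514] mean [0.5564 0.2511 0.0269] ztop 0.029 size [0.081 0.009] yaw 23
yellow px [481. 239.] n 72 V 185 xy [ 0.6818 -0.0543] mean [ 0.68   -0.0561  0.0487] ztop 0.051 size [0.084 0.008] yaw 22
yellow px [371. 256.] n 106 V 168 xy [0.4705 0.0362] mean [0.4713 0.0326 0.0552] ztop 0.0577 size [0.01  0.084] yaw 112
yellow px [530. 285.] n 156 V 175 xy [ 0.6825 -0.1861] mean [ 0.6807 -0.1883  0.0198] ztop 0.0242 size [0.021 0.046] yaw 163
yellow px [463. 300.] n 176 V 176 xy [ 0.5573 -0.1377] mean [ 0.5553 -0.1395  0.0196] ztop 0.0243 size [0.02  0.042] yaw 123
```

View pics/crop1.png

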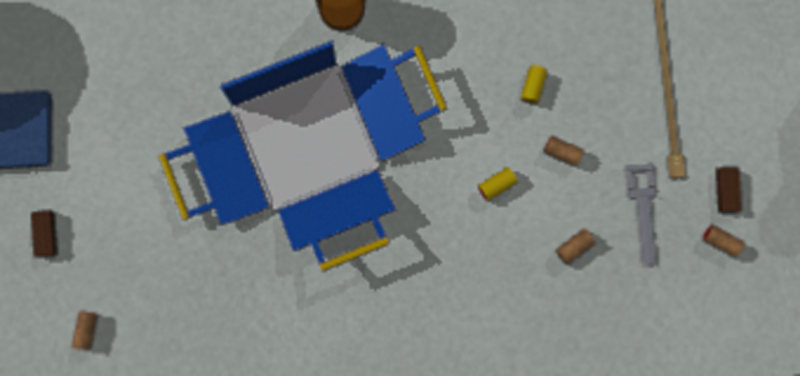

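Crop: the four brown corks and two dark chips are clear. The yellow ones at crop (535,84) and (497,184) are the look-alikes, so I leave them. Both views agree on the caddy: centre about (0.621,0.097), yaw 22.3°. I start with the right flap.

```bash
cat > go.py <<'E'
import sys
from h import *
from scipy.spatial.transform import Rotation as Ro
def go(x,y,z,yaw):
    s=r.get_state(); p=np.array(s["tcp_pos"]); e=np.array(s["eef_rot"])
    T=Ro.from_euler("xyz",[180,0,yaw],degrees=True)
    C=Ro.from_euler("xyz",e,degrees=True)
    print("rot units",np.round((C.inv()*T).as_rotvec(degrees=True)/4,2),"shift units after turn",np.round(T.inv().apply(np.array([x,y,z])-p)/.02,2),"j",np.round(s["joints"],0),"p",p.round(4),"e",e.round(2),"w",round(s["gripper_width"],4),"t",round(s["time_s"],1),"F",np.round(s["contact_force"],1))
def cad(xc,yc,z): # caddy frame -> world
    a=np.radians(22.3); return [.621+xc*np.cos(a)-yc*np.sin(a), .0968+xc*np.sin(a)+yc*np.cos(a), z]
if __name__=="__main__": go(*map(float,sys.argv[1:5]))
E
python3 - <<'E'
from go import *
for n,b in(("r",[.683,-.0535]),("l",[.5575,.2525]),("f",[.472,.037])):
    a=np.radians(22.3);d=np.array(b)-[.621,.0968];print(n,np.round([d@[np.cos(a),np.sin(a)],d@[-np.sin(a),np.cos(a)]],4))
go(*cad(.0,-.165,.16),-157.7)
E
```

```text
r [ 0.0003 -0.1626]
l [0.0003 0.1682]
f [-0.1605  0.0012]
rot units [ 0.02 -0.   -1.88] shift units after turn [-34.98  17.89   4.4 ] j [-59.  21.   1.  -0. -70. -17.] p [ 0.172  -0.6524  0.248 ] e [ 1.7994e+02 -1.0000e-02 -1.6523e+02] w 0.0877 t 0.2 F [-1.1  0.1  0.5]
```

```bash
python3 -m pendant '[[[-0.8,0.4,0,0,0,-0.94,-0.59],[-0.8,0.4,0,0,0,-0.94,-0.59],[-0.88,0.45,0,0,0,0,-0.59],[-0.88,0.45,0,0,0,0,-0.59],[-0.88,0.45,0,0,0,0,-0.59],[-0.88,0.45,0,0,0,0,-0.59],[-0.88,0.45,0,0,0,0,-0.59],[-0.88,0.45,0,0,0,0,-0.59]]]' 10
python3 -m pendant '[[[-0.88,0.45,0,0,0,0,-0.59],[-0.88,0.45,0,0,0,0,-0.59],[-0.88,0.45,0,0,0,0,-0.59],[-0.88,0.45,0,0,0,0,-0.59],[-0.88,0.45,0,0,0,0,-0.59],[-0.88,0.45,0,0,0,0,-0.59],[-0.88,0.45,0,0,0,0,-0.59],[-0.88,0.45,0,0,0,0,-0.59]]]'
python3 -m pendant '[[[-0.88,0.45,0,0,0,0,-0.59],[-0.88,0.45,0,0,0,0,-0.59],[-0.88,0.45,0,0,0,0,-0.59],[-0.88,0.45,0,0,0,0,-0.59],[-0.88,0.45,0,0,0,0,-0.59],[-0.88,0.45,0,0,0,0,-0.59],[-0.88,0.45,0,0,0,0,-0.59],[-0.88,0.45,0,0,0,0,-0.59]]]'
python3 -m pendant '[[[-0.88,0.45,0,0,0,0,-0.59],[-0.88,0.45,0,0,0,0,-0.59],[-0.88,0.45,0,0,0,0,-0.59],[-0.88,0.45,0,0,0,0,-0.59],[-0.88,0.45,0,0,0,0,-0.59],[-0.88,0.45,0,0,0,0,-0.59],[-0.88,0.45,0,0,0,0,-0.59],[-0.88,0.45,0,0,0,0,-0.59]]]'
python3 -m pendant '[[[-0.88,0.45,0.5,0,0,0,-0.59],[-0.88,0.45,0.5,0,0,0,-0.59],[-0.88,0.45,0.5,0,0,0,-0.59],[-0.88,0.45,0.5,0,0,0,-0.59],[-0.88,0.45,0.5,0,0,0,-0.59],[-0.88,0.45,0.5,0,0,0,-0.59],[-0.5,0.4,0.5,0,0,0,-0.59],[0,0,0,0,0,0,-0.59]]]'
python3 - <<'E'
from go import *
go(*cad(0,-.1645,.061),-157.7)
E
```

```text
time_s: 1.0
tcp_pos: [0.2758, -0.5374, 0.2484]
eef_rot: [180.0, -0.0, -157.7]
contact_force: [0.2, -0.1, -0.0]
gripper_width: 0.0291
gripper_force: 0.0
time_s: 1.8
tcp_pos: [0.3787, -0.4174, 0.2485]
eef_rot: [180.0, -0.0, -157.7]
contact_force: [-0.1, 0.0, -0.4]
gripper_width: 0.0176
gripper_force: 0.0
time_s: 2.6
tcp_pos: [0.4817, -0.2974, 0.2485]
eef_rot: [180.0, -0.0, -157.7]
contact_force: [-0.6, -0.4, 0.8]
gripper_width: 0.0184
gripper_force: 0.0
time_s: 3.4
tcp_pos: [0.5853, -0.1768, 0.2485]
eef_rot: [180.0, -0.0, -157.7]
contact_force: [0.2, 0.0, -0.1]
gripper_width: 0.0182
gripper_force: 0.0
time_s: 4.2
tcp_pos: [0.6677, -0.0752, 0.176]
eef_rot: [179.9, -0.2, -157.6]
contact_force: [0.3, 0.1, -1.1]
gripper_width: 0.0177
gripper_force: 0.0
rot units [ 0.02 -0.04  0.01] shift units after turn [-1.1   0.62  5.75] j [ 10.  23.  -5.  -0. -62. -78.] p [ 0.6677 -0.0752  0.176 ] e [ 1.7993e+02 -1.6000e-01 -1.5764e+02] w 0.0177 t 4.2 F [ 0.3  0.1 -1.1]
```

```bash
python3 -m pendant '[[[-0.55,0.31,0.4,0,0,0,-0.59],[-0.55,0.31,0.6,0,0,0,-0.59],[0,0,0.8,0,0,0,-0.59],[0,0,0.8,0,0,0,-0.59],[0,0,0.4,0,0,0,-0.59],[0,0,0,0,0,0,-0.59],[0,0,0,0,0,0,-0.59],[0,0,0,0,0,0,-0.59]]]'
python3 - <<'E'
from go import *
go(*cad(0,-.1645,.061),-157.7)
c=cap("side");cv2.imwrite("pics/s1.png",cv2.resize(c["frame"][100:280,240:480],(800,600),interpolation=cv2.INTER_CUBIC))
E
```

```text
time_s: 5.0
tcp_pos: [0.684, -0.0571, 0.1196]
eef_rot: [-180.0, 0.1, -157.7]
contact_force: [0.3, -0.8, 0.0]
gripper_width: 0.0178
gripper_force: 0.0
rot units [-0.01  0.02 -0.  ] shift units after turn [-0.01  0.09  2.93] j [ 11.  27.  -7.   0. -56. -79.] p [ 0.684  -0.0571  0.1196] e [-1.7997e+02  9.0000e-02 -1.5771e+02] w 0.0178 t 5.0 F [ 0.3 -0.8  0. ]
```

View pics/s1.png

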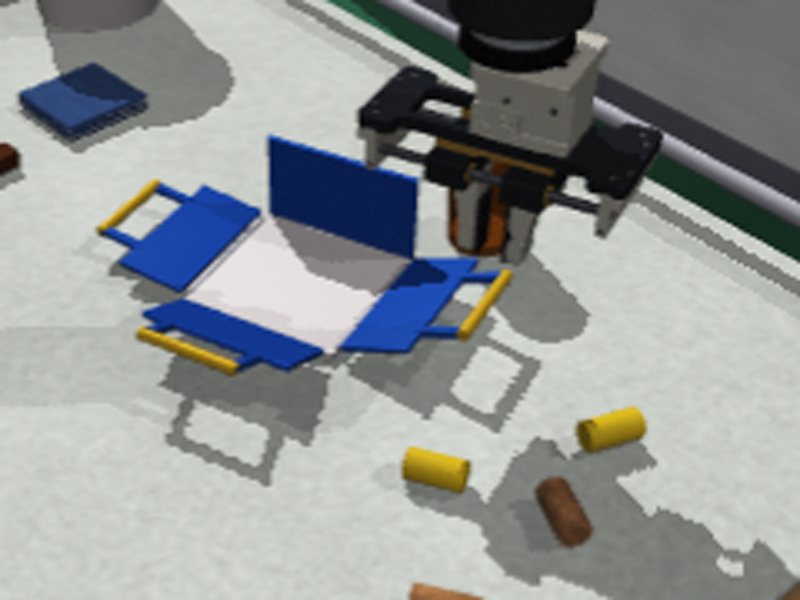

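The side crop shows the fingers straddling above the right bar at (487,303), nothing in the way. I descend and close.

```bash
python3 -m pendant '[[[0,0.09,0.6,0,0,0,-0.59],[0,0,0.6,0,0,0,-0.59],[0,0,0.6,0,0,0,-0.59],[0,0,0.6,0,0,0,-0.59],[0,0,0.5,0,0,0,-0.59],[0,0,0,0,0,0,-0.59],[0,0,0,0,0,0,-0.59],[0,0,0,0,0,0,-0.59]]]'
python3 -m pendant '[[[0,0,0,0,0,0,-1],[0,0,0,0,0,0,-1],[0,0,0,0,0,0,-1],[0,0,0,0,0,0,-1],[0,0,0,0,0,0,-1],[0,0,0,0,0,0,-1],[0,0,0,0,0,0,-1],[0,0,0,0,0,0,-1]]]' 8
python3 - <<'E'
from go import *
go(*cad(0,-.1645,.061),-157.7)
# arc rows for a bar: radius .1, start angle th0 -> units of inward, up
for n,z0 in(("r",.0465),("f",.053),("l",.0245)):
    th0=np.arcsin((z0-.01)/.1);th=np.linspace(th0,1.59,25);print(n,np.degrees(th0).round(1))
    print(np.round(np.stack([-np.diff(np.cos(th))*5,np.diff(np.sin(th))*5],1),2).tolist())
E
```

```text
time_s: 5.85
tcp_pos: [0.6831, -0.0554, 0.0611]
eef_rot: [-180.0, 0.0, -157.7]
contact_force: [-0.2, 0.4, -0.7]
gripper_width: 0.0177
gripper_force: 0.0
time_s: 6.65
tcp_pos: [0.6828, -0.0551, 0.0605]
eef_rot: [180.0, 0.0, -157.7]
contact_force: [1.4, 6.4, -1.4]
gripper_width: 0.0095
gripper_force: 8.0
rot units [ 0.    0.01 -0.  ] shift units after turn [-0.02 -0.03 -0.02] j [ 12.  30. -10.  -0. -50. -79.] p [ 0.6828 -0.0551  0.0605] e [ 1.7999e+02  2.0000e-02 -1.5771e+02] w 0.0095 t 6.7 F [ 1.4  6.4 -1.4]
r 21.4
[[0.1, 0.23], [0.11, 0.23], [0.12, 0.22], [0.13, 0.22], [0.14, 0.21], [0.15, 0.2], [0.16, 0.19], [0.17, 0.18], [0.18, 0.18], [0.19, 0.17], [0.2, 0.16], [0.21, 0.15], [0.21, 0.14], [0.22, 0.12], [0.23, 0.11], [0.23, 0.1], [0.24, 0.09], [0.24, 0.08], [0.24, 0.07], [0.25, 0.05], [0.25, 0.04], [0.25, 0.03], [0.25, 0.01], [0.25, 0.0]]
f 25.5
[[0.11, 0.21], [0.12, 0.21], [0.13, 0.2], [0.14, 0.2], [0.15, 0.19], [0.16, 0.18], [0.16, 0.17], [0.17, 0.17], [0.18, 0.16], [0.19, 0.15], [0.19, 0.14], [0.2, 0.13], [0.21, 0.12], [0.21, 0.11], [0.22, 0.1], [0.22, 0.09], [0.23, 0.08], [0.23, 0.07], [0.23, 0.06], [0.23, 0.05], [0.24, 0.04], [0.24, 0.02], [0.24, 0.01], [0.24, 0.0]]
l 8.3
[[0.05, 0.3], [0.07, 0.29], [0.09, 0.29], [0.1, 0.28], [0.12, 0.28], [0.14, 0.27], [0.15, 0.26], [0.17, 0.25], [0.18, 0.24], [0.2, 0.23], [0.21, 0.21], [0.22, 0.2], [0.24, 0.19], [0.25, 0.17], [0.26, 0.16], [0.27, 0.14], [0.27, 0.13], [0.28, 0.11], [0.29, 0.09], [0.29, 0.07], [0.3, 0.06], [0.3, 0.04], [0.3, 0.02], [0.3, 0.0]]
```

```bash
python3 -m pendant '[[[0,0.1,-0.23,0,0,0,-1],[0,0.11,-0.23,0,0,0,-1],[0,0.12,-0.22,0,0,0,-1],[0,0.13,-0.22,0,0,0,-1],[0,0.14,-0.21,0,0,0,-1],[0,0.15,-0.2,0,0,0,-1],[0,0.16,-0.19,0,0,0,-1],[0,0.17,-0.18,0,0,0,-1]]]'
python3 -m pendant '[[[0,0.18,-0.18,0,0,0,-1],[0,0.19,-0.17,0,0,0,-1],[0,0.2,-0.16,0,0,0,-1],[0,0.21,-0.15,0,0,0,-1],[0,0.21,-0.14,0,0,0,-1],[0,0.22,-0.12,0,0,0,-1],[0,0.23,-0.11,0,0,0,-1],[0,0.23,-0.1,0,0,0,-1]]]'
python3 -m pendant '[[[0,0.24,-0.09,0,0,0,-1],[0,0.24,-0.08,0,0,0,-1],[0,0.24,-0.07,0,0,0,-1],[0,0.25,-0.05,0,0,0,-1],[0,0.25,-0.04,0,0,0,-1],[0,0.25,-0.03,0,0,0,-1],[0,0.25,-0.01,0,0,0,-1],[0,0.25,0,0,0,0,-1]]]'
python3 - <<'E'
from go import *
go(*cad(0,-.068,.125),-157.7)
c=cap("top");c2=cap("side")
a=cv2.resize(c["frame"][120:240,200:360],(400,300));b=cv2.resize(c2["frame"][100:250,250:450],(400,300))
cv2.imwrite("pics/r1.png",np.hstack([a,b]))
E
```

```text
time_s: 7.45
tcp_pos: [0.6751, -0.0361, 0.0955]
eef_rot: [-179.9, 0.1, -157.7]
contact_force: [3.2, -5.2, 3.7]
gripper_width: 0.0093
gripper_force: 8.0
time_s: 8.25
tcp_pos: [0.6624, -0.005, 0.1185]
eef_rot: [-179.9, 0.1, -157.7]
contact_force: [2.4, -3.5, 6.3]
gripper_width: 0.0096
gripper_force: 8.0
time_s: 9.05
tcp_pos: [0.647, 0.0325, 0.1248]
eef_rot: [-180.0, 0.1, -157.7]
contact_force: [2.6, 0.3, 4.0]
gripper_width: 0.0097
gripper_force: 8.0
rot units [-0.    0.01  0.  ] shift units after turn [-0.02  0.07 -0.01] j [ 20.  24. -12.   0. -54. -88.] p [0.647  0.0325 0.1248] e [-1.7999e+02  6.0000e-02 -1.5770e+02] w 0.0097 t 9.1 F [2.6 0.3 4. ]
```

View pics/r1.png

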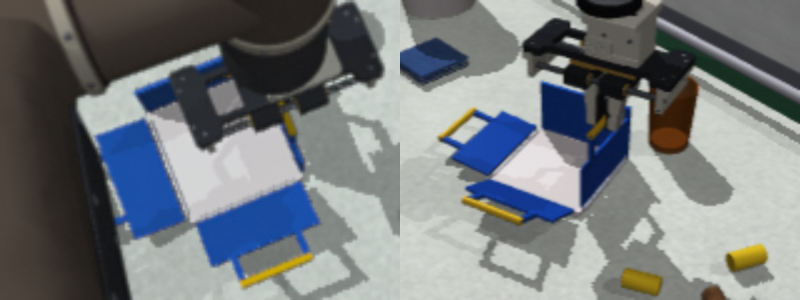

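The right flap stands upright (side crop, about (605,145)). I nudge it to the stop, release, and rise. The front flap is next.

```bash
python3 -m pendant '[[[0,0.2,0,0,0,0,-1],[0,0,0,0,0,0,-1],[0,0,0,0,0,0,-0.6],[0,0,0,0,0,0,-0.6],[0,0,0,0,0,0,-0.6],[0,0,0,0,0,0,-0.6],[0,0,-0.5,0,0,0,-0.6],[0,0,-0.5,0,0,0,-0.6]]]'
python3 -m pendant '[[[0,0,-0.5,0,0,0,-0.6],[0,0,-0.8,0,0,0,-0.6],[0,0,-0.8,0,0,0,-0.6],[0,0,-0.5,0,0,0,-0.6],[0,0,0,0,0,1,-0.6],[0,0,0,0,0,0,-0.6],[0,0,0,0,0,0,-0.6],[0,0,0,0,0,0,-0.6]]]'
python3 - <<'E'
from go import *
objs=None
from seg import objs as o
go(*cad(-.1625,.0,.13),-67.7)
c,P=o("top")
E
```

```text
time_s: 9.95
tcp_pos: [0.6452, 0.0357, 0.1447]
eef_rot: [-180.0, -0.0, -157.7]
contact_force: [0.5, -0.0, -0.5]
gripper_width: 0.0175
gripper_force: 0.0
time_s: 10.75
tcp_pos: [0.6452, 0.0356, 0.1959]
eef_rot: [180.0, -0.0, -161.6]
contact_force: [-0.2, 0.4, 0.9]
gripper_width: 0.0174
gripper_force: 0.0
rot units [ 1.000e-02 -1.000e-02 -2.348e+01] shift units after turn [-3.29  8.08  3.3 ] j [ 20.  20.  -7.  -0. -63. -92.] p [0.6452 0.0356 0.1959] e [ 1.8000e+02 -3.0000e-02 -1.6163e+02] w 0.0174 t 10.8 F [-0.2  0.4  0.9]
brown px [499. 230.] n 88 V 128 xy [ 0.6004 -0.2144] mean [ 0.5996 -0.2141  0.0233] ztop 0.0264 size [0.04  0.018] yaw 65
brown px [587. 250.] n 144 V 62 xy [ 0.5509 -0.4149] mean [ 0.5516 -0.4151  0.0181] ztop 0.0209 size [0.023 0.051] yaw 178
brown px [584. 277.] n 95 V 106 xy [ 0.4889 -0.4043] mean [ 0.4892 -0.4026  0.0221] ztop 0.0252 size [0.042 0.017] yaw 61
brown px [505. 280.] n 105 V 156 xy [ 0.4839 -0.225 ] mean [ 0.4839 -0.2246  0.0224] ztop 0.0258 size [0.019 0.04 ] yaw 127
brown px [658. 366.] n 114 V 216 xy [ 0.2874 -0.5296] mean [ 0.3017 -0.4908  0.1462] ztop 0.1525 size [0.108 0.025] yaw 75
yellow px [483. 194.] n 101 V 208 xy [ 0.6845 -0.1822] mean [ 0.6832 -0.1816  0.0226] ztop 0.0262 size [0.019 0.043] yaw 163
yellow px [390. 207.] n 52 V 201 xy [0.6359 0.032 ] mean [0.63   0.0298 0.114 ] ztop 0.1174 size [0.059 0.008] yaw 22
yellow px [464. 247.] n 99 V 150 xy [ 0.5602 -0.1349] mean [ 0.5593 -0.1343  0.0233] ztop 0.0262 size [0.02  0.041] yaw 121
yellow px [387. 285.] n 78 V 199 xy [0.4736 0.0369] mean [0.4729 0.0381 0.0568] ztop 0.0588 size [0.007 0.08 ] yaw 112
yellow px [645. 364.] n 196 V 121 xy [ 0.3028 -0.4865] mean [ 0.3037 -0.4847  0.107 ] ztop 0.1187 size [0.05  0.036] yaw 174
```

```bash

python3 -m pendant '[[[0,0,0,0,0,-0.98,-0.59],[0,0,0,0,0,-0.98,-0.59],[0,0,0,0,0,-0.98,-0.59],[0,0,0,0,0,-0.98,-0.59],[0,0,0,0,0,-0.98,-0.59],[0,0,0,0,0,-0.98,-0.59],[0,0,0,0,0,-0.98,-0.59],[0,0,0,0,0,-0.98,-0.59]]]'
python3 -m pendant '[[[0,0,0,0,0,-0.98,-0.59],[0,0,0,0,0,-0.98,-0.59],[0,0,0,0,0,-0.98,-0.59],[0,0,0,0,0,-0.98,-0.59],[0,0,0,0,0,-0.98,-0.59],[0,0,0,0,0,-0.98,-0.59],[0,0,0,0,0,-0.98,-0.59],[0,0,0,0,0,-0.98,-0.59]]]'
python3 -m pendant '[[[0,0,0,0,0,-0.98,-0.59],[0,0,0,0,0,-0.98,-0.59],[0,0,0,0,0,-0.98,-0.59],[0,0,0,0,0,-0.98,-0.59],[0,0,0,0,0,-0.98,-0.59],[0,0,0,0,0,-0.98,-0.59],[0,0,0,0,0,-0.98,-0.59],[0,0,0,0,0,-0.98,-0.59]]]'
python3 -m pendant '[[[-0.45,0.95,0,0,0,0,-0.59],[-0.45,1,0,0,0,0,-0.59],[-0.45,1,0,0,0,0,-0.59],[-0.45,1,0,0,0,0,-0.59],[-0.45,1,0,0,0,0,-0.59],[-0.45,1,0,0,0,0,-0.59],[-0.45,1,0,0,0,0,-0.59],[-0.14,1,0,0,0,0,-0.59]]]'
python3 -m pendant '[[[0,0.13,0.5,0,0,0,-0.59],[0,0,0.5,0,0,0,-0.59],[0,0,0.5,0,0,0,-0.59],[0,0,0.5,0,0,0,-0.59],[0,0,0.5,0,0,0,-0.59],[0,0,0.5,0,0,0,-0.59],[0,0,0.3,0,0,0,-0.59],[0,0,0,0,0,0,-0.59]]]'
python3 go.py 0.4708 0.0355 0.0675 -67.7
```

```text
time_s: 11.6
tcp_pos: [0.6452, 0.0356, 0.1958]
eef_rot: [180.0, -0.0, -130.1]
contact_force: [-0.5, 0.2, 0.2]
gripper_width: 0.0181
gripper_force: 0.0
time_s: 12.4
tcp_pos: [0.6452, 0.0356, 0.1958]
eef_rot: [180.0, -0.0, -98.8]
contact_force: [0.2, 0.1, 0.4]
gripper_width: 0.0182
gripper_force: 0.0
time_s: 13.2
tcp_pos: [0.6453, 0.0356, 0.1958]
eef_rot: [180.0, -0.0, -67.4]
contact_force: [0.6, -0.1, -0.3]
gripper_width: 0.0178
gripper_force: 0.0
time_s: 14.0
tcp_pos: [0.4722, 0.0361, 0.196]
eef_rot: [180.0, 0.0, -67.6]
contact_force: [-0.3, -0.6, 0.4]
gripper_width: 0.0181
gripper_force: 0.0
time_s: 14.8
tcp_pos: [0.4704, 0.0347, 0.129]
eef_rot: [179.9, -0.0, -67.6]
contact_force: [-0.4, -0.1, -0.2]
gripper_width: 0.0182
gripper_force: 0.0
rot units [ 0.03 -0.    0.02] shift units after turn [-0.03 -0.03  3.08] j [ 28.   8. -34.  -0. -48.  -6.] p [0.4704 0.0347 0.129 ] e [ 1.7988e+02 -1.0000e-02 -6.7640e+01] w 0.0182 t 14.8 F [-0.4 -0.1 -0.2]
```

```bash

python3 -m pendant '[[[0,0,0.6,0,0,0,-0.59],[0,0,0.6,0,0,0,-0.59],[0,0,0.6,0,0,0,-0.59],[0,0,0.6,0,0,0,-0.59],[0,0,0.6,0,0,0,-0.59],[0,0,0.08,0,0,0,-0.59],[0,0,0,0,0,0,-0.59],[0,0,0,0,0,0,-0.59]]]'
python3 -m pendant '[[[0,0,0,0,0,0,-1],[0,0,0,0,0,0,-1],[0,0,0,0,0,0,-1],[0,0,0,0,0,0,-1],[0,0,0,0,0,0,-1],[0,0,0,0,0,0,-1],[0,0,0,0,0,0,-1],[0,0,0,0,0,0,-1]]]' 8
```

```text
time_s: 15.6
tcp_pos: [0.4714, 0.0352, 0.0692]
eef_rot: [-179.9, -0.0, -67.6]
contact_force: [-0.0, 0.5, -0.0]
gripper_width: 0.0182
gripper_force: 0.0
time_s: 16.4
tcp_pos: [0.4738, 0.0363, 0.0698]
eef_rot: [-179.6, -0.0, -67.6]
contact_force: [6.7, 0.7, -3.4]
gripper_width: 0.0094
gripper_force: 8.0
```

```bash

python3 -m pendant '[[[0,-0.11,-0.21,0,0,0,-1],[0,-0.12,-0.21,0,0,0,-1],[0,-0.13,-0.2,0,0,0,-1],[0,-0.14,-0.2,0,0,0,-1],[0,-0.15,-0.19,0,0,0,-1],[0,-0.16,-0.18,0,0,0,-1],[0,-0.16,-0.17,0,0,0,-1],[0,-0.17,-0.17,0,0,0,-1]]]'
python3 -m pendant '[[[0,-0.18,-0.16,0,0,0,-1],[0,-0.19,-0.15,0,0,0,-1],[0,-0.19,-0.14,0,0,0,-1],[0,-0.2,-0.13,0,0,0,-1],[0,-0.21,-0.12,0,0,0,-1],[0,-0.21,-0.11,0,0,0,-1],[0,-0.22,-0.1,0,0,0,-1],[0,-0.22,-0.09,0,0,0,-1]]]'
python3 -m pendant '[[[0,-0.23,-0.08,0,0,0,-1],[0,-0.23,-0.07,0,0,0,-1],[0,-0.23,-0.06,0,0,0,-1],[0,-0.23,-0.05,0,0,0,-1],[0,-0.24,-0.04,0,0,0,-1],[0,-0.24,-0.02,0,0,0,-1],[0,-0.24,-0.01,0,0,0,-1],[0,-0.24,0,0,0,0,-1]]]'
python3 -m pendant '[[[0,-0.1,0,0,0,0,-1],[0,-0.1,0,0,0,0,-1],[0,0,0,0,0,0,-1],[0,0,0,0,0,0,-1],[0,0,0,0,0,0,-1],[0,0,0,0,0,0,-1],[0,0,0,0,0,0,-1],[0,0,0,0,0,0,-1]]]'
python3 - <<'E'
from go import *
go(*cad(-.068,0,.125),-67.7)
c=cap("top");c2=cap("side")
a=cv2.resize(c["frame"][120:240,200:360],(400,300));b=cv2.resize(c2["frame"][100:250,250:450],(400,300))
cv2.imwrite("pics/f1.png",np.hstack([a,b]))
E
```

```text
time_s: 17.2
tcp_pos: [0.4921, 0.0438, 0.0994]
eef_rot: [180.0, 0.0, -67.6]
contact_force: [3.6, 0.3, -4.6]
gripper_width: 0.0095
gripper_force: 8.0
time_s: 18.0
tcp_pos: [0.5214, 0.0556, 0.12]
eef_rot: [179.9, -0.0, -67.6]
contact_force: [-5.5, -0.6, 8.2]
gripper_width: 0.0096
gripper_force: 8.0
time_s: 18.8
tcp_pos: [0.5575, 0.0704, 0.1264]
eef_rot: [-179.9, -0.0, -67.6]
contact_force: [-0.6, -0.5, 4.4]
gripper_width: 0.0098
gripper_force: 8.0
time_s: 19.6
tcp_pos: [0.5609, 0.0719, 0.1261]
eef_rot: [-179.9, -0.0, -67.6]
contact_force: [1.2, -0.9, 4.5]
gripper_width: 0.0099
gripper_force: 8.0
rot units [-0.01 -0.    0.02] shift units after turn [-0.01  0.15  0.06] j [ 27.  17. -23.   0. -51.  -5.] p [0.5609 0.0719 0.1261] e [-1.7995e+02 -2.0000e-02 -6.7620e+01] w 0.0099 t 19.6 F [ 1.2 -0.9  4.5]
```

View pics/f1.png

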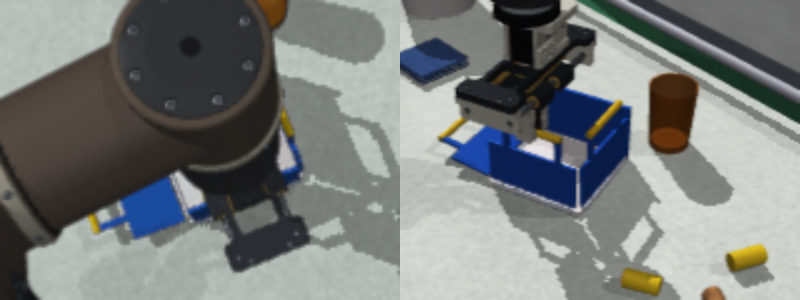

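The front flap is upright (side crop, about (530,170)), with only the left one still flat at (470,145). I release and go to it.

```bash

python3 -m pendant '[[[0,0,0,0,0,0,-0.6],[0,0,0,0,0,0,-0.6],[0,0,0,0,0,0,-0.6],[0,0,0,0,0,0,-0.6],[0,0,-0.5,0,0,0,-0.6],[0,0,-0.8,0,0,0,-0.6],[0,0,-0.8,0,0,0,-0.6],[0,0,-0.9,0,0,0,-0.6]]]'
python3 -m pendant '[[[0,0,0,0,0,0.94,-0.59],[0,0,0,0,0,0.94,-0.59],[0,0,0,0,0,0.94,-0.59],[0,0,0,0,0,0.94,-0.59],[0,0,0,0,0,0.94,-0.59],[0,0,0,0,0,0.94,-0.59],[0,0,0,0,0,0.94,-0.59],[0,0,0,0,0,0.94,-0.59]]]'
python3 -m pendant '[[[0,0,0,0,0,0.94,-0.59],[0,0,0,0,0,0.94,-0.59],[0,0,0,0,0,0.94,-0.59],[0,0,0,0,0,0.94,-0.59],[0,0,0,0,0,0.94,-0.59],[0,0,0,0,0,0.94,-0.59],[0,0,0,0,0,0.94,-0.59],[0,0,0,0,0,0.94,-0.59]]]'
python3 -m pendant '[[[0,0,0,0,0,0.94,-0.59],[0,0,0,0,0,0.94,-0.59],[0,0,0,0,0,0.94,-0.59],[0,0,0,0,0,0.94,-0.59],[0,0,0,0,0,0.94,-0.59],[0,0,0,0,0,0.94,-0.59],[0,0,0,0,0,0.94,-0.59],[0,0,0,0,0,0.94,-0.59]]]'
python3 -m pendant '[[[-0.4,0.98,0,0,0,0,-0.59],[-0.4,1,0,0,0,0,-0.59],[-0.4,1,0,0,0,0,-0.59],[-0.4,1,0,0,0,0,-0.59],[-0.4,1,0,0,0,0,-0.59],[-0.4,1,0,0,0,0,-0.59],[-0.4,1,0,0,0,0,-0.59],[-0.4,1,0,0,0,0,-0.59]]]'
python3 - <<'E'
from go import *
go(*cad(0,.1702,.039),-157.7)
from seg import objs
objs("top")
E
```

```text
time_s: 20.5
tcp_pos: [0.5603, 0.0718, 0.1869]
eef_rot: [180.0, 0.0, -67.6]
contact_force: [0.7, -0.5, 0.1]
gripper_width: 0.0174
gripper_force: 0.0
time_s: 21.3
tcp_pos: [0.5605, 0.0719, 0.1866]
eef_rot: [-180.0, 0.0, -97.9]
contact_force: [-0.1, 0.4, -0.2]
gripper_width: 0.0179
gripper_force: 0.0
time_s: 22.1
tcp_pos: [0.5605, 0.0719, 0.1866]
eef_rot: [-180.0, 0.0, -127.9]
contact_force: [-0.2, -0.3, 0.1]
gripper_width: 0.018
gripper_force: 0.0
time_s: 22.9
tcp_pos: [0.5605, 0.0719, 0.1866]
eef_rot: [-180.0, 0.0, -158.0]
contact_force: [-0.3, 0.6, -0.0]
gripper_width: 0.0183
gripper_force: 0.0
time_s: 23.7
tcp_pos: [0.5596, 0.2451, 0.1863]
eef_rot: [180.0, 0.0, -157.9]
contact_force: [-0.3, 0.0, -0.7]
gripper_width: 0.0179
gripper_force: 0.0
rot units [ 0.    0.01 -0.04] shift units after turn [-0.03  0.48  7.37] j [  42.   17.  -13.    0.  -60. -110.] p [0.5596 0.2451 0.1863] e [ 1.7999e+02  3.0000e-02 -1.5787e+02] w 0.0179 t 23.7 F [-0.3  0.  -0.7]
brown px [380. 144.] n 577 V 72 xy [0.7874 0.0541] mean [0.7932 0.0546 0.0526] ztop 0.0925 size [0.063 0.065] yaw 7
brown px [499. 23
[... 860 characters left out ...]
170 xy [0.6468 0.0365] mean [0.6458 0.0363 0.1155] ztop 0.1183 size [0.083 0.007] yaw 22
yellow px [483. 194.] n 100 V 173 xy [ 0.6843 -0.1824] mean [ 0.6837 -0.1818  0.0227] ztop 0.0262 size [0.019 0.042] yaw 164
yellow px [370. 241.] n 77 V 123 xy [0.5594 0.0725] mean [0.5592 0.0728 0.1153] ztop 0.1173 size [0.006 0.079] yaw 112
yellow px [464. 247.] n 103 V 170 xy [ 0.5604 -0.1349] mean [ 0.5599 -0.135   0.0228] ztop 0.0257 size [0.02  0.041] yaw 123
yellow px [294. 255.] n 41 V 169 xy [0.5447 0.2488] mean [0.5445 0.2488 0.0282] ztop 0.0302 size [0.054 0.006] yaw 21
yellow px [634. 362.] n 520 V 117 xy [ 0.3026 -0.4829] mean [ 0.305  -0.4747  0.0818] ztop 0.1137 size [0.05  0.044] yaw 172
```

```bash

python3 -m pendant '[[[0,0.24,0.6,0,0,-0.04,-0.59],[0,0.24,0.8,0,0,0,-0.59],[0,0,0.9,0,0,0,-0.59],[0,0,0.9,0,0,0,-0.59],[0,0,0.8,0,0,0,-0.59],[0,0,0,0,0,0,-0.59],[0,0,0,0,0,0,-0.59],[0,0,0,0,0,0,-0.59]]]'
python3 -m pendant '[[[0,0,0.6,0,0,0,-0.59],[0,0,0.6,0,0,0,-0.59],[0,0,0.6,0,0,0,-0.59],[0,0,0.6,0,0,0,-0.59],[0,0,0.6,0,0,0,-0.59],[0,0,0.37,0,0,0,-0.59],[0,0,0,0,0,0,-0.59],[0,0,0,0,0,0,-0.59]]]'
python3 -m pendant '[[[0,0,0,0,0,0,-1],[0,0,0,0,0,0,-1],[0,0,0,0,0,0,-1],[0,0,0,0,0,0,-1],[0,0,0,0,0,0,-1],[0,0,0,0,0,0,-1],[0,0,0,0,0,0,-1],[0,0,0,0,0,0,-1]]]' 8
```

```text
time_s: 24.55
tcp_pos: [0.5563, 0.2529, 0.1065]
eef_rot: [180.0, 0.1, -157.7]
contact_force: [-0.5, 0.3, -0.0]
gripper_width: 0.018
gripper_force: 0.0
time_s: 25.35
tcp_pos: [0.556, 0.2527, 0.0383]
eef_rot: [-180.0, -0.0, -157.7]
contact_force: [-0.8, 0.8, -0.4]
gripper_width: 0.0178
gripper_force: 0.0
time_s: 26.15
tcp_pos: [0.5562, 0.2531, 0.0385]
eef_rot: [180.0, 0.0, -157.7]
contact_force: [-1.2, 4.9, 1.4]
gripper_width: 0.0095
gripper_force: 8.0
```

Held. Now the arc, where inward is -tool y.

```bash

python3 -m pendant '[[[0,-0.05,-0.3,0,0,0,-1],[0,-0.07,-0.29,0,0,0,-1],[0,-0.09,-0.29,0,0,0,-1],[0,-0.1,-0.28,0,0,0,-1],[0,-0.12,-0.28,0,0,0,-1],[0,-0.14,-0.27,0,0,0,-1],[0,-0.15,-0.26,0,0,0,-1],[0,-0.17,-0.25,0,0,0,-1]]]'
python3 -m pendant '[[[0,-0.18,-0.24,0,0,0,-1],[0,-0.2,-0.23,0,0,0,-1],[0,-0.21,-0.21,0,0,0,-1],[0,-0.22,-0.2,0,0,0,-1],[0,-0.24,-0.19,0,0,0,-1],[0,-0.25,-0.17,0,0,0,-1],[0,-0.26,-0.16,0,0,0,-1],[0,-0.27,-0.14,0,0,0,-1]]]'
python3 -m pendant '[[[0,-0.27,-0.13,0,0,0,-1],[0,-0.28,-0.11,0,0,0,-1],[0,-0.29,-0.09,0,0,0,-1],[0,-0.29,-0.07,0,0,0,-1],[0,-0.3,-0.06,0,0,0,-1],[0,-0.3,-0.04,0,0,0,-1],[0,-0.3,-0.02,0,0,0,-1],[0,-0.3,0,0,0,0,-1]]]'
python3 -m pendant '[[[0,-0.1,0,0,0,0,-1],[0,-0.1,0,0,0,0,-1],[0,0,0,0,0,0,-1],[0,0,0,0,0,0,-0.6],[0,0,0,0,0,0,-0.6],[0,0,0,0,0,0,-0.6],[0,0,0,0,0,0,-0.6],[0,0,-0.5,0,0,0,-0.6]]]'
python3 -m pendant '[[[0,0,-0.5,0,0,0,-0.6],[0,0,-0.8,0,0,0,-0.6],[0,0,-0.8,0,0,0,-0.6],[0,0.6,-0.5,0,0,0,0],[0,1,0,0,0,0,0],[0,1,0,0,0,0,0],[0,1,0,0,0,0,0],[0,1,0,0,0,0,0]]]'
python3 - <<'E'
from go import *
from seg import objs
objs("top");objs("side")
go(.502,.4137,.1,-175)
E
```

```text
time_s: 26.95
tcp_pos: [0.5624, 0.2381, 0.0837]
eef_rot: [179.9, 0.1, -157.7]
contact_force: [-7.0, 11.9, 7.2]
gripper_width: 0.0098
gripper_force: 8.0
time_s: 27.75
tcp_pos: [0.5772, 0.2035, 0.1155]
eef_rot: [179.9, 0.2, -157.7]
contact_force: [-3.4, 5.2, 9.7]
gripper_width: 0.0095
gripper_force: 8.0
time_s: 28.55
tcp_pos: [0.5949, 0.159, 0.1242]
eef_rot: [-180.0, 0.1, -157.7]
contact_force: [3.2, 3.0, 3.0]
gripper_width: 0.0096
gripper_force: 8.0
time_s: 29.35
tcp_pos: [0.5945, 0.1545, 0.1325]
eef_rot: [-180.0, -0.2, -157.8]
contact_force: [-0.5, 0.2, 0.3]
gripper_width: 0.0174
gripper_force: 0.0
time_s: 30.15
tcp_pos: [0.5603, 0.2418, 0.1867]
eef_rot: [180.0, 0.0, -157.7]
contact_force: [0.0, -0.4, 0.1]
gripper_width: 0.0436
gripper_force: 0.0
brown px [380. 144.] n 575 V 72 xy [0.7879 0.0541] mean [0.7933 0.0546 0.0528] ztop 0.0927 size [0.066 0.062] yaw 7
brown px [499. 230.] n 97 V 128 xy [ 0.5997 -0.2148] mean [ 0.5991 -0.2145  0.0227] ztop 0.0261 size [0.041 0.018] yaw 64
brown px [587. 251.] n 150 V 72 xy [ 0.5508 -0.4163] mean [ 0.551  -0.4152  0.0181] ztop 0.0206 size [0.0
[... 2551 characters left out ...]
yaw 23
yellow px [440. 199.] n 74 V 169 xy [0.6462 0.0346] mean [0.6445 0.0334 0.1137] ztop 0.1158 size [0.084 0.007] yaw 22
yellow px [394. 206.] n 99 V 128 xy [0.557  0.0717] mean [0.5567 0.0706 0.1136] ztop 0.1159 size [0.011 0.081] yaw 113
yellow px [530. 285.] n 151 V 164 xy [ 0.6822 -0.1866] mean [ 0.6811 -0.1887  0.0198] ztop 0.0242 size [0.019 0.045] yaw 164
yellow px [463. 300.] n 174 V 163 xy [ 0.5563 -0.1383] mean [ 0.5553 -0.1398  0.0198] ztop 0.0242 size [0.02  0.042] yaw 123
rot units [0.01 0.01 4.35] shift units after turn [2.15 8.76 4.33] j [  42.   17.  -13.   -0.  -60. -109.] p [0.5601 0.2429 0.1867] e [ 1.7997e+02  5.0000e-02 -1.5759e+02] w 0.0434 t 30.2 F [-0.2 -0.8 -0.3]
```

All three flaps are upright: the bars sit at z≈0.115 and about 67 mm from the centre, in both views. Now the left chip at (0.501,0.4125).

```bash

python3 -m pendant '[[[0,0,0,0,0,0.8,0],[0,0,0,0,0,0.8,0],[0,0,0,0,0,0.8,0],[0,0,0,0,0,0.8,0],[0,0,0,0,0,0.9,0],[0,0.5,0,0,0,0,0],[0.1,0.8,0,0,0,0,0],[0.3,0.9,0,0,0,0,0]]]'
python3 -m pendant '[[[0.35,0.9,0.5,0,0,0,0],[0.35,0.9,0.5,0,0,0,0],[0.35,0.9,0.6,0,0,0,0],[0.3,0.9,0.6,0,0,0,0],[0.3,0.9,0.6,0,0,0,0],[0.2,0.9,0.6,0,0,0,0],[0.15,0.9,0.6,0,0,0,0],[0,0,0,0,0,0,0]]]'
python3 go.py 0.501 0.4125 0.025 -174
```

```text
time_s: 31.05
tcp_pos: [0.5484, 0.2848, 0.1861]
eef_rot: [180.0, 0.0, -174.1]
contact_force: [-0.7, 0.6, 0.2]
gripper_width: 0.044
gripper_force: 0.0
time_s: 31.85
tcp_pos: [0.4944, 0.4066, 0.1034]
eef_rot: [-179.9, -0.1, -174.0]
contact_force: [-0.7, 0.1, 0.4]
gripper_width: 0.0437
gripper_force: 0.0
rot units [-0.03 -0.03 -0.  ] shift units after turn [-0.36  0.26  3.92] j [  57.   24.  -14.   -0.  -52. -141.] p [0.4944 0.4066 0.1034] e [-1.7989e+02 -1.1000e-01 -1.7401e+02] w 0.0437 t 31.9 F [-0.7  0.1  0.4]
```

```bash

python3 -m pendant '[[[-0.18,0.13,0.7,0,0,0,0],[-0.18,0.13,0.8,0,0,0,0],[0,0,0.8,0,0,0,0],[0,0,0.7,0,0,0,0],[0,0,0.6,0,0,0,0],[0,0,0.32,0,0,0,0],[0,0,0,0,0,0,0],[0,0,0,0,0,0,0]]]' 15
python3 -m pendant '[[[0,0,0,0,0,0,-1],[0,0,0,0,0,0,-1],[0,0,0,0,0,0,-1],[0,0,0,0,0,0,-1],[0,0,0,0,0,0,-1],[0,0,0,0,0,0,-1],[0,0,0,0,0,0,-1],[0,0,0,0,0,0,-1]]]' 20
python3 -m pendant '[[[0,0,-0.5,0,0,0,-1],[0,0,-1,0,0,0,-1],[0,0,-1,0,0,0,-1],[0,0,-1,0,0,0,-1],[0,0,-1,0,0,0,-1],[0,0,-1,0,0,0,-1],[0,0,-1,0,0,0,-1],[0,0,-1,0,0,0,-1]]]'
python3 - <<'E'
from go import *
go(*cad(0.02,.02,.18),-174);go(*cad(0.02,.02,.18),-157.7)
E
```

```text
time_s: 32.65
tcp_pos: [0.5026, 0.4109, 0.0279]
eef_rot: [180.0, 0.0, -174.1]
contact_force: [0.8, -0.2, -0.0]
gripper_width: 0.0436
gripper_force: 0.0
time_s: 33.45
tcp_pos: [0.5025, 0.411, 0.0282]
eef_rot: [180.0, 0.0, -174.1]
contact_force: [-1.1, -0.4, 5.5]
gripper_width: 0.0262
gripper_force: 20.0
time_s: 34.25
tcp_pos: [0.5021, 0.4104, 0.1788]
eef_rot: [-180.0, -0.0, -174.1]
contact_force: [-0.7, 0.2, -1.6]
gripper_width: 0.0257
gripper_force: 20.0
rot units [-0.   -0.   -0.03] shift units after turn [ -4.95 -14.98  -0.06] j [  56.   21.   -8.   -0.  -61. -141.] p [0.5021 0.4104 0.1788] e [-1.7999e+02 -1.0000e-02 -1.7411e+02] w 0.0257 t 34.2 F [-0.7  0.2 -1.6]
rot units [-0.  -0.  -4.1] shift units after turn [ -0.55 -15.76  -0.06] j [  56.   21.   -8.   -0.  -61. -141.] p [0.5021 0.4104 0.1788] e [-1.7999e+02 -1.0000e-02 -1.7411e+02] w 0.0257 t 34.2 F [-0.7  0.2 -1.6]
```

```bash

python3 -m pendant '[[[0,0,0,0,0,-0.82,-1],[0,0,0,0,0,-0.82,-1],[0,0,0,0,0,-0.82,-1],[0,0,0,0,0,-0.82,-1],[0,0,0,0,0,-0.82,-1],[-0.1,-0.5,0,0,0,0,-1],[-0.1,-0.8,0,0,0,0,-1],[-0.1,-1,0,0,0,0,-1]]]'
python3 -m pendant '[[[-0.1,-1,0,0,0,0,-1],[-0.1,-1,0,0,0,0,-1],[-0.1,-1,0,0,0,0,-1],[-0.1,-1,0,0,0,0,-1],[-0.1,-1,0,0,0,0,-1],[-0.1,-1,0,0,0,0,-1],[-0.1,-1,0,0,0,0,-1],[-0.1,-1,0,0,0,0,-1]]]'
python3 -m pendant '[[[-0.1,-1,0,0,0,0,-1],[-0.1,-1,0,0,0,0,-1],[0,-1,0,0,0,0,-1],[0,-1,0,0,0,0,-1],[0,-1,0,0,0,0,-1],[0,-0.6,0,0,0,0,-1],[0,0,0,0,0,0,-1],[0,0,0,0,0,0,-1]]]'
python3 - <<'E'
from go import *
go(*cad(0.035,.015,.085),-157.7)
E
```

```text
time_s: 35.05
tcp_pos: [0.5258, 0.3692, 0.1776]
eef_rot: [-180.0, -0.0, -157.8]
contact_force: [0.7, -0.4, 0.1]
gripper_width: 0.0258
gripper_force: 20.0
time_s: 35.85
tcp_pos: [0.6014, 0.2258, 0.1777]
eef_rot: [-180.0, -0.0, -157.8]
contact_force: [0.4, -0.7, 0.2]
gripper_width: 0.026
gripper_force: 20.0
time_s: 36.65
tcp_pos: [0.6469, 0.1256, 0.1776]
eef_rot: [180.0, -0.0, -157.8]
contact_force: [-0.5, 0.3, -0.2]
gripper_width: 0.0258
gripper_force: 20.0
rot units [ 0.   -0.   -0.02] shift units after turn [-0.   -0.09  4.63] j [ 28.  22.  -7.  -0. -61. -96.] p [0.6469 0.1256 0.1776] e [ 1.7999e+02 -1.0000e-02 -1.5779e+02] w 0.0258 t 36.6 F [-0.5  0.3 -0.2]
```

```bash

python3 -m pendant '[[[0,-0.09,0.6,0,0,0,-1],[0,0,0.8,0,0,0,-1],[0,0,0.9,0,0,0,-1],[0,0,0.9,0,0,0,-1],[0,0,0.8,0,0,0,-1],[0,0,0.6,0,0,0,-1],[0,0,0,0,0,0,-1],[0,0,0,0,0,0,-0.2]]]'
python3 -m pendant '[[[0,0,0,0,0,0,-0.2],[0,0,0,0,0,0,-0.2],[0,0,0,0,0,0,-0.2],[0,0,-0.5,0,0,0,-0.2],[0,0,-1,0,0,0,-0.2],[0,0,-1,0,0,0,-0.2],[0,0,-1,0,0,0,-0.2],[0,0,-1,0,0,0,-0.2]]]'
python3 -m pendant '[[[0.3,0.9,0,0,0,0,0],[0.4,1,0,0,0,0,0],[0.5,1,0,0,0,0,0],[0.5,1,0,0,0,0,0],[0.5,1,0,0,0,0,0],[0.5,1,0,0,0,0,0],[0.5,1,0,0,0,0,0],[0.5,1,0,0,0,0,0]]]'
python3 - <<'E'
from go import *
from seg import objs
objs("top")
go(.385,.355,.1,-157.7)
go(.385,.355,.1,171)
E
```

```text
time_s: 37.45
tcp_pos: [0.6477, 0.125, 0.0855]
eef_rot: [-180.0, -0.0, -157.7]
contact_force: [-0.0, 0.5, 0.3]
gripper_width: 0.0298
gripper_force: 0.0
time_s: 38.25
tcp_pos: [0.6477, 0.1246, 0.1775]
eef_rot: [-180.0, 0.1, -157.7]
contact_force: [0.6, 1.3, -0.2]
gripper_width: 0.0351
gripper_force: 0.0
time_s: 39.05
tcp_pos: [0.518, 0.2436, 0.1759]
eef_rot: [180.0, 0.0, -157.7]
contact_force: [-0.3, -0.1, 0.3]
gripper_width: 0.0437
gripper_force: 0.0
brown px [380. 144.] n 576 V 71 xy [0.7876 0.0539] mean [0.7933 0.0547 0.0527] ztop 0.093 size [0.066 0.062] yaw 6
brown px [349. 210.] n 132 V 48 xy [0.6468 0.1264] mean [0.6463 0.126  0.0269] ztop 0.0297 size [0.052 0.022] yaw 23
brown px [499. 230.] n 98 V 125 xy [ 0.5999 -0.2148] mean [ 0.5991 -0.2147  0.0227] ztop 0.0261 size [0.04  0.018] yaw 65
brown px [587. 250.] n 149 V 70 xy [ 0.5512 -0.4152] mean [ 0.5513 -0.415   0.0181] ztop 0.0207 size [0.023 0.05 ] yaw 178
brown px [584. 278.] n 107 V 124 xy [ 0.4886 -0.4035] mean [ 0.4888 -0.4025  0.0224] ztop 0.0265 size [0.043 0.018] yaw 60
brown px [505. 281.] n 102 V 127 xy [ 0.4836 
[... 763 characters left out ...]
p 0.1174 size [0.008 0.081] yaw 112
yellow px [464. 247.] n 105 V 167 xy [ 0.5603 -0.1353] mean [ 0.5599 -0.1348  0.0227] ztop 0.0258 size [0.021 0.041] yaw 122
yellow px [635. 362.] n 500 V 116 xy [ 0.303  -0.4827] mean [ 0.3051 -0.4749  0.0841] ztop 0.1131 size [0.043 0.051] yaw 172
rot units [0.01 0.   0.01] shift units after turn [3.99 7.59 3.8 ] j [  45.   14.  -18.   -0.  -57. -113.] p [0.5163 0.2449 0.176 ] e [ 1.7994e+02  1.0000e-02 -1.5767e+02] w 0.044 t 39.1 F [-2.   0.9 -0. ]
rot units [ 0.01 -0.    7.83] shift units after turn [7.35 4.41 3.8 ] j [  45.   14.  -18.   -0.  -57. -113.] p [0.5163 0.2449 0.176 ] e [ 1.7994e+02  1.0000e-02 -1.5767e+02] w 0.044 t 39.1 F [-2.   0.9 -0. ]
```

The chip lies flat inside, at the spot I aimed for. Next the cork at (0.386,0.357).

```bash

python3 -m pendant '[[[0,0,0,0,0,0.98,0],[0,0,0,0,0,0.98,0],[0,0,0,0,0,0.98,0],[0,0,0,0,0,0.98,0],[0,0,0,0,0,0.98,0],[0,0,0,0,0,0.98,0],[0,0,0,0,0,0.98,0],[0,0,0,0,0,0.97,0]]]'
python3 -m pendant '[[[0.9,0.55,0.45,0,0,0,0],[0.92,0.56,0.5,0,0,0,0],[0.92,0.56,0.5,0,0,0,0],[0.92,0.56,0.5,0,0,0,0],[0.92,0.56,0.5,0,0,0,0],[0.92,0.56,0.5,0,0,0,0],[0.92,0.56,0.5,0,0,0,0],[0.9,0.55,0.45,0,0,0,0]]]'
python3 -m pendant '[[[0,0,0,0,0,0,0],[0,0,0,0,0,0,0],[0,0,0,0,0,0,0],[0,0,0,0,0,0,0],[0,0,0,0,0,0,0],[0,0,0,0,0,0,0],[0,0,0,0,0,0,0],[0,0,0,0,0,0,0]]]'
python3 go.py 0.386 0.3568 0.0265 171
```

```text
time_s: 39.9
tcp_pos: [0.5189, 0.2429, 0.1758]
eef_rot: [180.0, 0.0, 170.8]
contact_force: [0.6, -1.0, 0.0]
gripper_width: 0.0437
gripper_force: 0.0
time_s: 40.7
tcp_pos: [0.3876, 0.3544, 0.0975]
eef_rot: [180.0, 0.0, 171.0]
contact_force: [-0.2, 1.1, -0.7]
gripper_width: 0.0438
gripper_force: 0.0
time_s: 41.5
tcp_pos: [0.3887, 0.3538, 0.0976]
eef_rot: [180.0, -0.0, 171.0]
contact_force: [-0.1, -0.8, 0.2]
gripper_width: 0.0437
gripper_force: 0.0
rot units [ 0.   -0.   -0.01] shift units after turn [0.16 0.13 3.55] j [  64.   15.  -29.   -0.  -45. -163.] p [0.3887 0.3538 0.0976] e [180.    -0.   170.95] w 0.0437 t 41.5 F [-0.1 -0.8  0.2]
```

```bash

python3 -m pendant '[[[0.16,0.13,0.6,0,0,0,0],[0,0,0.7,0,0,0,0],[0,0,0.7,0,0,0,0],[0,0,0.7,0,0,0,0],[0,0,0.6,0,0,0,0],[0,0,0.25,0,0,0,0],[0,0,0,0,0,0,0],[0,0,0,0,0,0,-1]]]' 20
python3 -m pendant '[[[0,0,0,0,0,0,-1],[0,0,0,0,0,0,-1],[0,0,0,0,0,0,-1],[0,0,0,0,0,0,-1],[0,0,0,0,0,0,-1],[0,0,0,0,0,0,-1],[0,0,0,0,0,0,-1],[0,0,0,0,0,0,-1]]]'
python3 -m pendant '[[[0,0,-0.5,0,0,0,-1],[0,0,-1,0,0,0,-1],[0,0,-1,0,0,0,-1],[0,0,-1,0,0,0,-1],[0,0,-1,0,0,0,-1],[0,0,-1,0,0,0,-1],[0,0,-1,0,0,0,-1],[0,0,-1,0,0,0,-1]]]'
python3 -m pendant '[[[0,0,0,0,0,-0.98,-1],[0,0,0,0,0,-0.98,-1],[0,0,0,0,0,-0.98,-1],[0,0,0,0,0,-0.98,-1],[0,0,0,0,0,-0.98,-1],[0,0,0,0,0,-0.98,-1],[0,0,0,0,0,-0.98,-1],[0,0,0,0,0,-0.98,-1]]]'
python3 - <<'E'
from go import *
go(*cad(-0.03,.015,.178),-157.7)
E
```

```text
time_s: 42.3
tcp_pos: [0.386, 0.3572, 0.0267]
eef_rot: [180.0, 0.0, 171.0]
contact_force: [0.4, -0.1, 0.1]
gripper_width: 0.0402
gripper_force: 0.0
time_s: 43.1
tcp_pos: [0.3861, 0.3573, 0.0271]
eef_rot: [180.0, 0.0, 171.0]
contact_force: [-1.1, -1.0, 6.2]
gripper_width: 0.0236
gripper_force: 20.0
time_s: 43.9
tcp_pos: [0.3857, 0.3566, 0.1779]
eef_rot: [180.0, -0.0, 171.0]
contact_force: [0.7, 0.2, -0.4]
gripper_width: 0.0237
gripper_force: 20.0
time_s: 44.7
tcp_pos: [0.3857, 0.3566, 0.177]
eef_rot: [180.0, -0.0, -157.5]
contact_force: [0.2, 0.1, -0.3]
gripper_width: 0.0238
gripper_force: 20.0
rot units [ 0.   -0.    0.04] shift units after turn [ -4.45 -15.73  -0.05] j [  64.   10.  -24.   -0.  -56. -132.] p [0.3857 0.3566 0.177 ] e [ 1.8000e+02 -1.0000e-02 -1.5752e+02] w 0.0238 t 44.7 F [ 0.2  0.1 -0.3]
```

```bash

python3 -m pendant '[[[-0.28,-0.9,0,0,0,0,-1],[-0.28,-1,0,0,0,0,-1],[-0.28,-1,0,0,0,0,-1],[-0.28,-1,0,0,0,0,-1],[-0.28,-1,0,0,0,0,-1],[-0.28,-1,0,0,0,0,-1],[-0.28,-1,0,0,0,0,-1],[-0.28,-1,0,0,0,0,-1]]]'
python3 -m pendant '[[[-0.28,-1,0,0,0,0.04,-1],[-0.28,-1,0,0,0,0,-1],[-0.28,-1,0,0,0,0,-1],[-0.28,-1,0,0,0,0,-1],[-0.28,-1,0,0,0,0,-1],[-0.28,-1,0,0,0,0,-1],[-0.28,-1,0,0,0,0,-1],[-0.28,-0.85,0,0,0,0,-1]]]'
python3 -m pendant '[[[0,0,0.6,0,0,0,-1],[0,0,0.8,0,0,0,-1],[0,0,0.9,0,0,0,-1],[0,0,0.9,0,0,0,-1],[0,0,0.8,0,0,0,-1],[0,0,0.6,0,0,0,-1],[0,0,0,0,0,0,-1],[0,0,0,0,0,0,-1]]]'
python3 -m pendant '[[[0,0,0,0,0,0,-0.2],[0,0,0,0,0,0,-0.2],[0,0,0,0,0,0,-0.2],[0,0,0,0,0,0,-0.2],[0,0,-0.5,0,0,0,-0.2],[0,0,-1,0,0,0,-0.2],[0,0,-1,0,0,0,-0.2],[0,0,-1,0,0,0,-0.2]]]'
python3 -m pendant '[[[0,0,-1,0,0,0,0],[0,-1,0,0,0,0,0],[0,-1,0,0,0,0,0],[0,-1,0,0,0,0,0],[0,-1,0,0,0,0,0],[0,-1,0,0,0,0,0],[0,-1,0,0,0,0,0],[0,-1,0,0,0,0,0]]]'
python3 - <<'E'
from go import *
from seg import objs
objs("top")
for y in(-115,65,245):go(.599,-.2155,.1,y)
E
```

```text
time_s: 45.5
tcp_pos: [0.4876, 0.2269, 0.1771]
eef_rot: [180.0, -0.0, -157.7]
contact_force: [-0.3, 0.4, 0.5]
gripper_width: 0.0234
gripper_force: 20.0
time_s: 46.3
tcp_pos: [0.5883, 0.0983, 0.177]
eef_rot: [180.0, -0.0, -157.9]
contact_force: [-0.1, 0.3, 0.2]
gripper_width: 0.0236
gripper_force: 20.0
time_s: 47.1
tcp_pos: [0.5881, 0.0995, 0.0847]
eef_rot: [-180.0, -0.0, -157.8]
contact_force: [0.2, 0.3, 0.9]
gripper_width: 0.0235
gripper_force: 20.0
time_s: 47.9
tcp_pos: [0.5882, 0.0993, 0.1561]
eef_rot: [-180.0, 0.0, -157.8]
contact_force: [0.7, 0.1, 0.6]
gripper_width: 0.0352
gripper_force: 0.0
time_s: 48.7
tcp_pos: [0.6413, -0.0311, 0.1755]
eef_rot: [-180.0, 0.0, -157.8]
contact_force: [1.1, 0.6, 0.0]
gripper_width: 0.0438
gripper_force: 0.0
brown px [363. 210.] n 134 V 78 xy [0.6469 0.0948] mean [0.6467 0.0946 0.0268] ztop 0.0295 size [0.051 0.022] yaw 22
brown px [499. 230.] n 91 V 109 xy [ 0.6001 -0.2144] mean [ 0.5991 -0.2142  0.0231] ztop 0.0264 size [0.04  0.018] yaw 67
brown px [359. 233.] n 82 V 151 xy [0.5914 0.1022] mean [0.5912 0.1021 0.0314] ztop 0.0341 size [0.035 0.
[... 1208 characters left out ...]
size [0.035 0.015] yaw 70
rot units [-1.000e-02 -0.000e+00 -1.072e+01] shift units after turn [ 9.17 -1.9   3.77] j [ 14.  21.  -9.   0. -60. -82.] p [ 0.6421 -0.0333  0.1753] e [-1.7995e+02  2.0000e-02 -1.5788e+02] w 0.0438 t 48.8 F [ 2.3 -0.9  1.8]
rot units [-0.000e+00  2.000e-02  3.428e+01] shift units after turn [-9.17  1.9   3.77] j [ 14.  21.  -9.   0. -60. -82.] p [ 0.6421 -0.0333  0.1753] e [-1.7995e+02  2.0000e-02 -1.5788e+02] w 0.0438 t 48.8 F [ 2.3 -0.9  1.8]
rot units [-1.000e-02 -0.000e+00 -1.072e+01] shift units after turn [ 9.17 -1.9   3.77] j [ 14.  21.  -9.   0. -60. -82.] p [ 0.6421 -0.0333  0.1753] e [-1.7995e+02  2.0000e-02 -1.5788e+02] w 0.0438 t 48.8 F [ 2.3 -0.9  1.8]
```

The cork is inside. The chip in the caddy was knocked about 3 cm aside but still lies inside. Next the cork at (0.599,-0.215).

```bash

python3 -m pendant '[[[0,0,0,0,0,-1,0],[0,0,0,0,0,-1,0],[0,0,0,0,0,-1,0],[0,0,0,0,0,-1,0],[0,0,0,0,0,-1,0],[0,0,0,0,0,-1,0],[0,0,0,0,0,-1,0],[0,0,0,0,0,-1,0]]]'
python3 -m pendant '[[[0,0,0,0,0,-1,0],[0,0,0,0,0,-1,0],[0,0,0,0,0,-0.95,0],[0.6,-0.1,0,0,0,0,0],[0.9,-0.2,0,0,0,0,0],[1,-0.2,0,0,0,0,0],[1,-0.2,0,0,0,0,0],[1,-0.2,0,0,0,0,0]]]'
python3 -m pendant '[[[1,-0.2,0,0,0,0,0],[1,-0.2,0.6,0,0,0,0],[1,-0.2,0.7,0,0,0,0],[1,-0.2,0.7,0,0,0,0],[0.6,-0.1,0.7,0,0,0,0],[0,0,0.7,0,0,0,0],[0,0,0.4,0,0,0,0],[0,0,0,0,0,0,0]]]'
python3 go.py 0.599 -0.2155 0.027 -114
```

```text
time_s: 49.55
tcp_pos: [0.641, -0.0302, 0.1754]
eef_rot: [-180.0, 0.0, -125.7]
contact_force: [-0.6, -0.5, 0.5]
gripper_width: 0.0439
gripper_force: 0.0
time_s: 50.35
tcp_pos: [0.62, -0.1218, 0.1749]
eef_rot: [-180.0, -0.0, -114.1]
contact_force: [-0.3, -1.4, 0.4]
gripper_width: 0.0438
gripper_force: 0.0
time_s: 51.15
tcp_pos: [0.5991, -0.2107, 0.0971]
eef_rot: [179.9, -0.0, -114.0]
contact_force: [-0.5, 0.4, 0.2]
gripper_width: 0.0437
gripper_force: 0.0
rot units [ 0.03 -0.01 -0.01] shift units after turn [ 0.22 -0.09  3.51] j [ -2.  24. -15.  -0. -51. -22.] p [ 0.5991 -0.2107  0.0971] e [ 1.7987e+02 -4.0000e-02 -1.1404e+02] w 0.0437 t 51.1 F [-0.5  0.4  0.2]
```

```bash

python3 -m pendant '[[[0.2,-0.05,0.6,0,0,0,0],[0,0,0.7,0,0,0,0],[0,0,0.7,0,0,0,0],[0,0,0.7,0,0,0,0],[0,0,0.6,0,0,0,0],[0,0,0.2,0,0,0,0],[0,0,0,0,0,0,0],[0,0,0,0,0,0,-1]]]' 20
python3 -m pendant '[[[0,0,0,0,0,0,-1],[0,0,0,0,0,0,-1],[0,0,0,0,0,0,-1],[0,0,0,0,0,0,-1],[0,0,0,0,0,0,-1],[0,0,0,0,0,0,-1],[0,0,0,0,0,0,-1],[0,0,0,0,0,0,-1]]]'
python3 -m pendant '[[[0,0,-0.5,0,0,0,-1],[0,0,-1,0,0,0,-1],[0,0,-1,0,0,0,-1],[0,0,-1,0,0,0,-1],[0,0,-1,0,0,0,-1],[0,0,-1,0,0,0,-1],[0,0,-1,0,0,0,-1],[0,0,-1,0,0,0,-1]]]'
python3 -m pendant '[[[0,0,0,0,0,1,-1],[0,0,0,0,0,1,-1],[0,0,0,0,0,1,-1],[0,0,0,0,0,1,-1],[0,0,0,0,0,1,-1],[0,0,0,0,0,1,-1],[0,0,0,0,0,1,-1],[0,0,0,0,0,1,-1]]]'
python3 -m pendant '[[[0,0,0,0,0,1,-1],[0,0,0,0,0,1,-1],[0,0,0,0,0,0.93,-1],[0,0,0,0,0,0,-1],[0,0,0,0,0,0,-1],[0,0,0,0,0,0,-1],[0,0,0,0,0,0,-1],[0,0,0,0,0,0,-1]]]'
python3 - <<'E'
from go import *
go(*cad(-0.03,-.015,.178),-157.7)
E
```

```text
time_s: 51.95
tcp_pos: [0.5994, -0.2153, 0.0288]
eef_rot: [-180.0, 0.0, -114.0]
contact_force: [0.6, -0.6, 0.8]
gripper_width: 0.04
gripper_force: 0.0
time_s: 52.75
tcp_pos: [0.5994, -0.2153, 0.0292]
eef_rot: [-179.9, 0.0, -114.0]
contact_force: [-1.4, 0.5, 6.0]
gripper_width: 0.0238
gripper_force: 20.0
time_s: 53.55
tcp_pos: [0.5987, -0.2152, 0.1798]
eef_rot: [180.0, 0.0, -114.0]
contact_force: [-0.1, -0.3, -0.4]
gripper_width: 0.0236
gripper_force: 20.0
time_s: 54.35
tcp_pos: [0.5987, -0.2152, 0.1788]
eef_rot: [180.0, -0.0, -146.2]
contact_force: [0.5, 0.2, -0.6]
gripper_width: 0.0239
gripper_force: 20.0
time_s: 55.15
tcp_pos: [0.599, -0.2152, 0.1786]
eef_rot: [180.0, -0.0, -157.7]
contact_force: [-0.4, 0.1, 0.4]
gripper_width: 0.0237
gripper_force: 20.0
rot units [ 0. -0. -0.] shift units after turn [-5.44 13.27  0.03] j [ -2.  20. -10.  -0. -60. -65.] p [ 0.599  -0.2152  0.1786] e [ 180.     -0.   -157.72] w 0.0237 t 55.1 F [-0.4  0.1  0.4]
```

```bash

python3 -m pendant '[[[-0.38,0.9,0,0,0,0,-1],[-0.39,0.95,0,0,0,0,-1],[-0.39,0.95,0,0,0,0,-1],[-0.39,0.95,0,0,0,0,-1],[-0.39,0.95,0,0,0,0,-1],[-0.39,0.95,0,0,0,0,-1],[-0.39,0.95,0,0,0,0,-1],[-0.39,0.95,0,0,0,0,-1]]]'
python3 -m pendant '[[[-0.39,0.95,0,0,0,0,-1],[-0.39,0.95,0,0,0,0,-1],[-0.39,0.95,0,0,0,0,-1],[-0.39,0.95,0,0,0,0,-1],[-0.39,0.95,0,0,0,0,-1],[-0.38,0.92,0,0,0,0,-1],[0,0,0,0,0,0,-1],[0,0,0,0,0,0,-1]]]'
python3 -m pendant '[[[0,0,0.6,0,0,0,-1],[0,0,0.8,0,0,0,-1],[0,0,0.9,0,0,0,-1],[0,0,0.9,0,0,0,-1],[0,0,0.8,0,0,0,-1],[0,0,0.6,0,0,0,-1],[0,0,0,0,0,0,-1],[0,0,0,0,0,0,-1]]]'
python3 -m pendant '[[[0,0,0,0,0,0,-0.2],[0,0,0,0,0,0,-0.2],[0,0,0,0,0,0,-0.2],[0,0,0,0,0,0,-0.2],[0,0,-0.5,0,0,0,-0.2],[0,0,-1,0,0,0,-0.2],[0,0,-1,0,0,0,-0.2],[0,0,-1,0,0,0,-0.2]]]'
python3 -m pendant '[[[0,0,-1,0,0,0,0],[0.4,-1,0,0,0,0,0],[0.4,-1,0,0,0,0,0],[0.4,-1,0,0,0,0,0],[0.4,-1,0,0,0,0,0],[0.4,-1,0,0,0,0,0],[0.4,-1,0,0,0,0,0],[0.4,-1,0,0,0,0,0]]]'
python3 - <<'E'
from go import *
from seg import objs
objs("top")
for y in(-54,126):go(.4825,-.226,.1,y)
E
```

```text
time_s: 55.95
tcp_pos: [0.5994, -0.0511, 0.1786]
eef_rot: [-180.0, 0.0, -157.7]
contact_force: [0.3, 0.2, 0.0]
gripper_width: 0.0242
gripper_force: 20.0
time_s: 56.75
tcp_pos: [0.5995, 0.0709, 0.1785]
eef_rot: [-180.0, -0.0, -157.7]
contact_force: [-0.3, -0.0, -0.8]
gripper_width: 0.0239
gripper_force: 20.0
time_s: 57.55
tcp_pos: [0.5997, 0.0703, 0.0865]
eef_rot: [-180.0, -0.0, -157.8]
contact_force: [-0.7, 0.2, -0.6]
gripper_width: 0.0235
gripper_force: 20.0
time_s: 58.35
tcp_pos: [0.5997, 0.0707, 0.1581]
eef_rot: [-180.0, 0.0, -157.7]
contact_force: [0.3, 0.1, 0.1]
gripper_width: 0.0353
gripper_force: 0.0
time_s: 59.15
tcp_pos: [0.6009, -0.0809, 0.1775]
eef_rot: [-180.0, 0.0, -157.7]
contact_force: [0.3, 0.1, -0.2]
gripper_width: 0.0435
gripper_force: 0.0
brown px [370. 221.] n 109 V 87 xy [0.6191 0.0806] mean [0.62   0.0785 0.029 ] ztop 0.0334 size [0.072 0.02 ] yaw 25
brown px [587. 251.] n 141 V 57 xy [ 0.551  -0.4158] mean [ 0.551  -0.4146  0.0187] ztop 0.0215 size [0.022 0.05 ] yaw 180
brown px [584. 277.] n 95 V 100 xy [ 0.489 -0.404] mean [ 0.489  -0.4023  0.0225] ztop 0.025
[... 602 characters left out ...]
 0.026 size [0.02  0.041] yaw 123
yellow px [616. 364.] n 28 V 119 xy [ 0.2988 -0.466 ] mean [ 0.298  -0.4662  0.0186] ztop 0.0277 size [0.029 0.005] yaw 7
yellow px [645. 373.] n 62 V 99 xy [ 0.2842 -0.4863] mean [ 0.2855 -0.4848  0.1055] ztop 0.1127 size [0.035 0.013] yaw 76
rot units [-1.000e-02 -1.000e-02 -2.595e+01] shift units after turn [2.3  8.97 3.87] j [ 11.  17. -14.   0. -59. -78.] p [ 0.6006 -0.0833  0.1774] e [-179.97    0.   -157.8 ] w 0.0438 t 59.2 F [ 0.4 -2.4 -0.3]
rot units [-1.000e-02  1.000e-02  1.905e+01] shift units after turn [-2.3  -8.97  3.87] j [ 11.  17. -14.   0. -59. -78.] p [ 0.6006 -0.0833  0.1774] e [-179.97    0.   -157.8 ] w 0.0438 t 59.2 F [ 0.4 -2.4 -0.3]
```

```bash

python3 -m pendant '[[[0,0,0,0,0,1,0],[0,0,0,0,0,1,0],[0,0,0,0,0,1,0],[0,0,0,0,0,1,0],[0,0,0,0,0,1,0],[0,0,0,0,0,1,0],[0,0,0,0,0,1,0],[0,0,0,0,0,1,0]]]'
python3 -m pendant '[[[0,0,0,0,0,1,0],[0,0,0,0,0,1,0],[0,0,0,0,0,1,0],[0,0,0,0,0,1,0],[0,0,0,0,0,1,0],[0,0,0,0,0,1,0],[0,0,0,0,0,1,0],[0,0,0,0,0,1,0]]]'
python3 -m pendant '[[[0,0,0,0,0,1,0],[0,0,0,0,0,1,0],[0,0,0,0,0,1,0],[0,0,0,0,0,0.15,0],[-0.2,-0.7,0,0,0,0,0],[-0.25,-1,0,0,0,0,0],[-0.25,-1,0,0,0,0,0],[-0.25,-1,0,0,0,0,0]]]'
python3 -m pendant '[[[-0.25,-1,0.4,0,0,0,0],[-0.25,-1,0.6,0,0,0,0],[-0.25,-1,0.7,0,0,0,0],[-0.25,-1,0.7,0,0,0,0],[-0.25,-1,0.7,0,0,0,0],[0,0,0.7,0,0,0,0],[0,0,0,0,0,0,0],[0,0,0,0,0,0,0]]]'
python3 go.py 0.483 -0.2258 0.0265 125.5
```

```text
time_s: 60.0
tcp_pos: [0.6009, -0.08, 0.1774]
eef_rot: [180.0, 0.0, 170.1]
contact_force: [-0.7, 0.5, -0.5]
gripper_width: 0.044
gripper_force: 0.0
time_s: 60.8
tcp_pos: [0.6009, -0.08, 0.1774]
eef_rot: [180.0, 0.0, 138.1]
contact_force: [-0.6, 0.3, 0.6]
gripper_width: 0.0436
gripper_force: 0.0
time_s: 61.6
tcp_pos: [0.5501, -0.1402, 0.1767]
eef_rot: [-180.0, -0.0, 125.7]
contact_force: [-0.4, -0.5, -0.4]
gripper_width: 0.0438
gripper_force: 0.0
time_s: 62.4
tcp_pos: [0.4845, -0.2179, 0.1006]
eef_rot: [-180.0, -0.0, 125.6]
contact_force: [-0.1, -0.1, -0.4]
gripper_width: 0.0444
gripper_force: 0.0
rot units [-0.01 -0.    0.03] shift units after turn [-0.28 -0.29  3.7 ] j [  -3.   16.  -28.    0.  -46. -141.] p [ 0.4845 -0.2179  0.1006] e [-1.7997e+02 -1.0000e-02  1.2563e+02] w 0.0444 t 62.4 F [-0.1 -0.1 -0.4]
```

```bash

python3 -m pendant '[[[-0.28,-0.25,0.6,0,0,0,0],[0,0,0.7,0,0,0,0],[0,0,0.7,0,0,0,0],[0,0,0.7,0,0,0,0],[0,0,0.7,0,0,0,0],[0,0,0.3,0,0,0,0],[0,0,0,0,0,0,0],[0,0,0,0,0,0,-1]]]' 20
python3 -m pendant '[[[0,0,0,0,0,0,-1],[0,0,0,0,0,0,-1],[0,0,0,0,0,0,-1],[0,0,0,0,0,0,-1],[0,0,0,0,0,0,-1],[0,0,0,0,0,0,-1],[0,0,0,0,0,0,-1],[0,0,0,0,0,0,-1]]]'
python3 -m pendant '[[[0,0,-0.5,0,0,0,-1],[0,0,-1,0,0,0,-1],[0,0,-1,0,0,0,-1],[0,0,-1,0,0,0,-1],[0,0,-1,0,0,0,-1],[0,0,-1,0,0,0,-1],[0,0,-1,0,0,0,-1],[0,0,-1,0,0,0,-1]]]'
python3 -m pendant '[[[0,0,0,0,0,-1,-1],[0,0,0,0,0,-1,-1],[0,0,0,0,0,-1,-1],[0,0,0,0,0,-1,-1],[0,0,0,0,0,-1,-1],[0,0,0,0,0,-1,-1],[0,0,0,0,0,-1,-1],[0,0,0,0,0,-1,-1]]]'
python3 -m pendant '[[[0,0,0,0,0,-1,-1],[0,0,0,0,0,-1,-1],[0,0,0,0,0,-1,-1],[0,0,0,0,0,-1,-1],[0,0,0,0,0,-1,-1],[0,0,0,0,0,-1,-1],[0,0,0,0,0,-1,-1],[0,0,0,0,0,-1,-1]]]'
python3 -m pendant '[[[0,0,0,0,0,-1,-1],[0,0,0,0,0,-1,-1],[0,0,0,0,0,-1,-1],[0,0,0,0,0,-0.2,-1],[0,0,0,0,0,0,-1],[0,0,0,0,0,0,-1],[0,0,0,0,0,0,-1],[0,0,0,0,0,0,-1]]]'
python3 - <<'E'
from go import *
go(*cad(0.035,.017,.178),-157.7)
E
```

```text
time_s: 63.2
tcp_pos: [0.4846, -0.2248, 0.0269]
eef_rot: [180.0, 0.0, 125.7]
contact_force: [1.1, 0.0, -0.8]
gripper_width: 0.0402
gripper_force: 0.0
time_s: 64.0
tcp_pos: [0.4847, -0.2248, 0.0271]
eef_rot: [180.0, 0.0, 125.7]
contact_force: [-1.3, 0.7, 6.4]
gripper_width: 0.0238
gripper_force: 20.0
time_s: 64.8
tcp_pos: [0.4839, -0.2247, 0.178]
eef_rot: [180.0, 0.0, 125.6]
contact_force: [-0.4, 0.2, 0.3]
gripper_width: 0.0236
gripper_force: 20.0
time_s: 65.6
tcp_pos: [0.484, -0.2247, 0.177]
eef_rot: [180.0, -0.0, 157.8]
contact_force: [1.1, 0.1, 0.1]
gripper_width: 0.0235
gripper_force: 20.0
time_s: 66.4
tcp_pos: [0.484, -0.2247, 0.177]
eef_rot: [180.0, 0.0, -170.2]
contact_force: [-0.5, 0.1, 0.7]
gripper_width: 0.0237
gripper_force: 20.0
time_s: 67.2
tcp_pos: [0.4842, -0.2247, 0.1766]
eef_rot: [180.0, -0.0, -157.6]
contact_force: [-0.1, -0.1, 0.5]
gripper_width: 0.0236
gripper_force: 20.0
rot units [ 0.   -0.    0.03] shift units after turn [-14.18  13.13  -0.07] j [ -4.  11. -23.  -0. -56. -64.] p [ 0.4842 -0.2247  0.1766] e [ 180.     -0.   -157.58] w 0.0236 t 67.2 F [-0.1 -0.1  0.5]
```

```bash

python3 -m pendant '[[[-0.88,0.82,0,0,0,0.03,-1],[-0.89,0.82,0,0,0,0,-1],[-0.89,0.82,0,0,0,0,-1],[-0.89,0.82,0,0,0,0,-1],[-0.89,0.82,0,0,0,0,-1],[-0.89,0.82,0,0,0,0,-1],[-0.89,0.82,0,0,0,0,-1],[-0.89,0.82,0,0,0,0,-1]]]'
python3 -m pendant '[[[-0.89,0.82,0,0,0,0,-1],[-0.89,0.82,0,0,0,0,-1],[-0.89,0.82,0,0,0,0,-1],[-0.89,0.82,0,0,0,0,-1],[-0.89,0.82,0,0,0,0,-1],[-0.89,0.82,0,0,0,0,-1],[-0.89,0.82,0,0,0,0,-1],[-0.83,0.83,0,0,0,0,-1]]]'
python3 -m pendant '[[[0,0,0.6,0,0,0,-1],[0,0,0.8,0,0,0,-1],[0,0,0.9,0,0,0,-1],[0,0,0.9,0,0,0,-1],[0,0,0.8,0,0,0,-1],[0,0,0.6,0,0,0,-1],[0,0,0,0,0,0,-1],[0,0,0,0,0,0,-1]]]'
python3 -m pendant '[[[0,0,0,0,0,0,-0.3],[0,0,0,0,0,0,-0.3],[0,0,0,0,0,0,-0.3],[0,0,0,0,0,0,-0.3],[0,0,-0.5,0,0,0,-0.3],[0,0,-1,0,0,0,-0.3],[0,0,-1,0,0,0,-0.3],[0,0,-1,0,0,0,-0.3]]]'
python3 -m pendant '[[[0,0,-1,0,0,0,0],[0.6,-1,0,0,0,0,0],[0.6,-1,0,0,0,0,0],[0.6,-1,0,0,0,0,0],[0.6,-1,0,0,0,0,0],[0.6,-1,0,0,0,0,0],[0.6,-1,0,0,0,0,0],[0.6,-1,0,0,0,0,0]]]'
python3 -m pendant '[[[0.6,-1,0,0,0,0,0],[0.6,-1,0,0,0,0,0],[0.6,-1,0,0,0,0,0],[0.6,-1,0,0,0,0,0],[0.6,-1,0,0,0,0,0],[0.6,-1,0,0,0,0,0],[0,0,0,0,0,0,0],[0,0,0,0,0,0,0]]]'
python3 - <<'E'
from go import *
from seg import objs
c,_=objs("top")
cv2.imwrite("pics/t5.png",cv2.resize(c["frame"][120:280,220:500],(800,457),interpolation=cv2.INTER_CUBIC))
for y in(178,-2):go(.5505,-.417,.1,y)
E
```

```text
time_s: 68.0
tcp_pos: [0.5662, -0.0483, 0.1765]
eef_rot: [180.0, -0.0, -157.7]
contact_force: [0.1, -0.4, -0.3]
gripper_width: 0.0237
gripper_force: 20.0
time_s: 68.8
tcp_pos: [0.6474, 0.1276, 0.1764]
eef_rot: [-180.0, -0.0, -157.7]
contact_force: [0.9, -0.8, -0.2]
gripper_width: 0.024
gripper_force: 20.0
time_s: 69.6
tcp_pos: [0.6468, 0.1259, 0.0846]
eef_rot: [-180.0, -0.0, -157.7]
contact_force: [-0.1, 0.1, 0.1]
gripper_width: 0.0242
gripper_force: 20.0
time_s: 70.4
tcp_pos: [0.6467, 0.1259, 0.1562]
eef_rot: [-180.0, 0.0, -157.7]
contact_force: [0.4, 0.1, -1.1]
gripper_width: 0.0304
gripper_force: 0.0
time_s: 71.2
tcp_pos: [0.622, -0.0365, 0.1756]
eef_rot: [-180.0, 0.1, -157.7]
contact_force: [-0.0, -0.2, 0.1]
gripper_width: 0.0437
gripper_force: 0.0
time_s: 72.0
tcp_pos: [0.601, -0.1743, 0.1752]
eef_rot: [-180.0, 0.0, -157.7]
contact_force: [0.2, 1.5, -0.4]
gripper_width: 0.0433
gripper_force: 0.0
brown px [347. 208.] n 71 V 98 xy [0.6457 0.1317] mean [0.6492 0.1296 0.0314] ztop 0.0345 size [0.041 0.017] yaw 10
brown px [587. 251.] n 139 V 58 xy [ 0.5511 -0.4152] mean [ 0.551  -0.
[... 521 characters left out ...]
82 0.007] yaw 22
yellow px [464. 248.] n 91 V 195 xy [ 0.5603 -0.135 ] mean [ 0.5582 -0.1343  0.0227] ztop 0.026 size [0.02  0.041] yaw 117
yellow px [631. 363.] n 425 V 133 xy [ 0.2985 -0.4789] mean [ 0.3027 -0.4718  0.0739] ztop 0.1069 size [0.052 0.034] yaw 8
rot units [-0.    0.01  6.08] shift units after turn [  2.11 -12.24   3.76] j [  2.  19. -12.  -0. -59. -69.] p [ 0.6012 -0.1738  0.1751] e [-1.7999e+02  3.0000e-02 -1.5769e+02] w 0.0441 t 72.0 F [-1.1 -0.4  0.2]
rot units [-1.000e-02 -0.000e+00 -3.892e+01] shift units after turn [-2.11 12.24  3.76] j [  2.  19. -12.  -0. -59. -69.] p [ 0.6012 -0.1738  0.1751] e [-1.7999e+02  3.0000e-02 -1.5769e+02] w 0.0441 t 72.0 F [-1.1 -0.4  0.2]
```

View pics/t5.png

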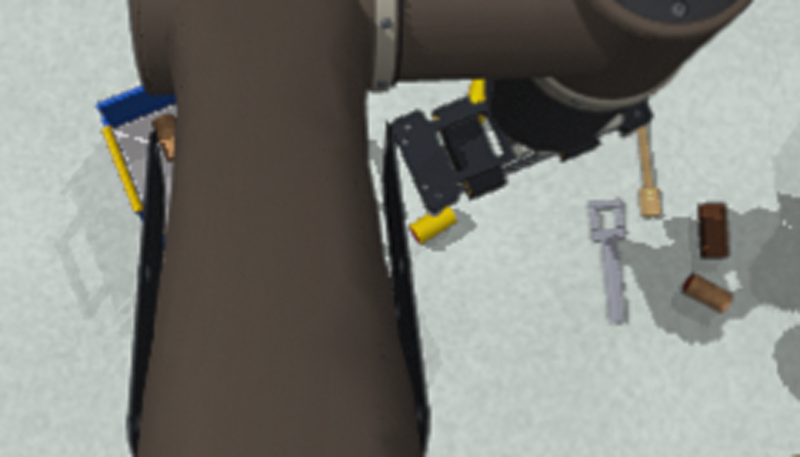

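The crop shows the chip at (713,230) and the last cork at (708,292), with the cup stand to the right. I check the body clearance to the stand and the stirrer end.

```bash
python3 - <<'E'
from h import *
for n in("top","side"):
    c=cap(n);P=cloud(c)
    m=(P[...,2]>.05)&(P[...,0]>.4)&(P[...,0]<.75)&(P[...,1]<-.40)&(P[...,1]>-.75)&(c["depth"]>0)
    q=P[m];
    for x in np.arange(.4,.75,.05):
        s=q[(q[:,0]>x)&(q[:,0]<x+.05)]
        if len(s): print(n,x.round(2),len(s),"ymax",s[:,1].max().round(3),np.percentile(s[:,1],[99,90]).round(3),"z",s[:,2].min().round(3),s[:,2].max().round(3))
E
```

```text
top 0.5 937 ymax -0.573 [-0.576 -0.593] z 0.05 0.152
top 0.55 1566 ymax -0.567 [-0.572 -0.59 ] z 0.05 0.153
top 0.6 1257 ymax -0.562 [-0.564 -0.567] z 0.05 0.223
top 0.65 2199 ymax -0.558 [-0.561 -0.564] z 0.05 0.223
top 0.7 784 ymax -0.556 [-0.558 -0.56 ] z 0.051 0.223
side 0.5 1214 ymax -0.573 [-0.575 -0.584] z 0.05 0.151
side 0.55 2031 ymax -0.569 [-0.572 -0.581] z 0.05 0.151
side 0.6 1261 ymax -0.565 [-0.566 -0.569] z 0.05 0.175
side 0.65 857 ymax -0.56 [-0.562 -0.565] z 0.05 0.188
side 0.7 226 ymax -0.558 [-0.558 -0.56 ] z 0.051 0.126
```

```bash

python3 -m pendant '[[[0,0,0,0,0,0.97,-0.14],[0,0,0,0,0,0.97,-0.14],[0,0,0,0,0,0.97,-0.14],[0,0,0,0,0,0.97,-0.14],[0,0,0,0,0,0.97,-0.14],[0,0,0,0,0,0.97,-0.14],[0.1,-0.6,0,0,0,0,-0.14],[0.2,-0.9,0,0,0,0,-0.14]]]'
python3 -m pendant '[[[0.2,-1,0,0,0,0,-0.14],[0.2,-1,0,0,0,0,-0.14],[0.2,-1,0,0,0,0,-0.14],[0.2,-1,0,0,0,0,-0.14],[0.2,-1,0,0,0,0,-0.14],[0.2,-1,0,0,0,0,-0.14],[0.2,-1,0,0,0,0,-0.14],[0.2,-1,0,0,0,0,-0.14]]]'
python3 -m pendant '[[[0.2,-1,0.4,0,0,0,-0.14],[0.2,-1,0.6,0,0,0,-0.14],[0.1,-0.6,0.7,0,0,0,-0.14],[0,0,0.7,0,0,0,-0.14],[0,0,0.7,0,0,0,-0.14],[0,0,0.7,0,0,0,-0.14],[0,0,0,0,0,0,-0.14],[0,0,0,0,0,0,-0.14]]]'
python3 go.py 0.547 -0.416 0.0255 179
```

```text
time_s: 72.95
tcp_pos: [0.595, -0.2032, 0.1747]
eef_rot: [-180.0, 0.0, 179.3]
contact_force: [-0.3, 0.1, 0.6]
gripper_width: 0.0377
gripper_force: 0.0
time_s: 73.75
tcp_pos: [0.5597, -0.3641, 0.1746]
eef_rot: [-180.0, -0.0, 179.2]
contact_force: [-0.7, -0.2, -0.2]
gripper_width: 0.038
gripper_force: 0.0
time_s: 74.55
tcp_pos: [0.5493, -0.4145, 0.0983]
eef_rot: [180.0, -0.0, 179.1]
contact_force: [-0.0, -0.4, -0.1]
gripper_width: 0.0376
gripper_force: 0.0
rot units [ 0.   -0.01  0.03] shift units after turn [ 0.11 -0.08  3.64] j [-21.  28.  -8.   0. -54. -70.] p [ 0.5493 -0.4145  0.0983] e [ 1.8000e+02 -4.0000e-02  1.7911e+02] w 0.0376 t 74.5 F [-0.  -0.4 -0.1]
```

```bash

python3 -m pendant '[[[0.11,-0.05,0.6,0,0,0,-0.14],[0,0,0.7,0,0,0,-0.14],[0,0,0.7,0,0,0,-0.14],[0,0,0.7,0,0,0,-0.14],[0,0,0.6,0,0,0,-0.14],[0,0,0.3,0,0,0,-0.14],[0,0,0,0,0,0,-0.14],[0,0,0,0,0,0,-1]]]' 20
python3 -m pendant '[[[0,0,0,0,0,0,-1],[0,0,0,0,0,0,-1],[0,0,0,0,0,0,-1],[0,0,0,0,0,0,-1],[0,0,0,0,0,0,-1],[0,0,0,0,0,0,-1],[0,0,0,0,0,0,-1],[0,0,0,0,0,0,-1]]]'
python3 -m pendant '[[[0,0,-0.5,0,0,0,-1],[0,0,-1,0,0,0,-1],[0,0,-1,0,0,0,-1],[0,0,-1,0,0,0,-1],[0,0,-1,0,0,0,-1],[0,0,-1,0,0,0,-1],[0,0,-1,0,0,0,-1],[0,0,-1,0,0,0,-1]]]'
python3 -m pendant '[[[0,0,0,0,0,-1,-1],[0,0,0,0,0,-1,-1],[0,0,0,0,0,-1,-1],[0,0,0,0,0,-1,-1],[0,0,0,0,0,-1,-1],[0,0,0,0,0,-0.8,-1],[0,0,0,0,0,0,-1],[0,0,0,0,0,0,-1]]]'
python3 - <<'E'
from go import *
go(*cad(0.03,-.015,.178),-157.7)
E
```

```text
time_s: 75.35
tcp_pos: [0.5471, -0.4162, 0.0267]
eef_rot: [-180.0, 0.0, 179.1]
contact_force: [0.1, 0.5, -0.2]
gripper_width: 0.0339
gripper_force: 0.0
time_s: 76.15
tcp_pos: [0.5473, -0.4162, 0.0273]
eef_rot: [-180.0, 0.1, 179.1]
contact_force: [-0.1, 1.1, 5.8]
gripper_width: 0.0256
gripper_force: 20.0
time_s: 76.95
tcp_pos: [0.5465, -0.4159, 0.1777]
eef_rot: [180.0, -0.0, 179.0]
contact_force: [0.5, 0.1, 0.4]
gripper_width: 0.0258
gripper_force: 20.0
time_s: 77.75
tcp_pos: [0.5467, -0.416, 0.1767]
eef_rot: [180.0, -0.0, -157.8]
contact_force: [-0.4, -0.0, -0.1]
gripper_width: 0.026
gripper_force: 20.0
rot units [ 0.   -0.   -0.04] shift units after turn [-14.67  21.56  -0.06] j [-21.  24.  -3.  -0. -63. -47.] p [ 0.5467 -0.416   0.1767] e [ 179.99   -0.   -157.85] w 0.026 t 77.8 F [-0.4 -0.  -0.1]
```

```bash

python3 -m pendant '[[[-0.6,0.88,0,0,0,-0.04,-1],[-0.61,0.9,0,0,0,0,-1],[-0.61,0.9,0,0,0,0,-1],[-0.61,0.9,0,0,0,0,-1],[-0.61,0.9,0,0,0,0,-1],[-0.61,0.9,0,0,0,0,-1],[-0.61,0.9,0,0,0,0,-1],[-0.61,0.9,0,0,0,0,-1]]]'
python3 -m pendant '[[[-0.61,0.9,0,0,0,0,-1],[-0.61,0.9,0,0,0,0,-1],[-0.61,0.9,0,0,0,0,-1],[-0.61,0.9,0,0,0,0,-1],[-0.61,0.9,0,0,0,0,-1],[-0.61,0.9,0,0,0,0,-1],[-0.61,0.9,0,0,0,0,-1],[-0.61,0.9,0,0,0,0,-1]]]'
python3 -m pendant '[[[-0.61,0.9,0,0,0,0,-1],[-0.61,0.9,0,0,0,0,-1],[-0.61,0.9,0,0,0,0,-1],[-0.61,0.9,0,0,0,0,-1],[-0.61,0.9,0,0,0,0,-1],[-0.61,0.9,0,0,0,0,-1],[-0.61,0.9,0,0,0,0,-1],[-0.61,0.88,0,0,0,0,-1]]]'
python3 -m pendant '[[[0,0,0,0,0,0,-1],[0,0,0,0,0,0,-1],[0,0,0.8,0,0,0,-1],[0,0,0.9,0,0,0,-1],[0,0,0.9,0,0,0,-1],[0,0,0.9,0,0,0,-1],[0,0,0.9,0,0,0,-1],[0,0,0.1,0,0,0,-1]]]'
python3 - <<'E'
from go import *
go(*cad(0.03,-.015,.085),-157.7)
E
```

```text
time_s: 78.55
tcp_pos: [0.5822, -0.2452, 0.1767]
eef_rot: [180.0, 0.0, -157.7]
contact_force: [-0.2, 0.5, -0.4]
gripper_width: 0.0261
gripper_force: 20.0
time_s: 79.35
tcp_pos: [0.6176, -0.0749, 0.1767]
eef_rot: [180.0, 0.0, -157.7]
contact_force: [0.1, 0.2, -0.7]
gripper_width: 0.0254
gripper_force: 20.0
time_s: 80.15
tcp_pos: [0.6533, 0.0956, 0.1766]
eef_rot: [-180.0, 0.0, -157.6]
contact_force: [0.4, -0.6, -0.2]
gripper_width: 0.0258
gripper_force: 20.0
time_s: 80.95
tcp_pos: [0.6514, 0.093, 0.0841]
eef_rot: [180.0, -0.2, -157.7]
contact_force: [-0.4, -0.5, -0.4]
gripper_width: 0.0259
gripper_force: 20.0
rot units [ 0.   -0.06  0.01] shift units after turn [-0.16  0.   -0.04] j [ 25.  27. -12.  -0. -51. -93.] p [0.6514 0.093  0.0841] e [ 179.98   -0.25 -157.67] w 0.0259 t 81.0 F [-0.4 -0.5 -0.4]
```

```bash

python3 -m pendant '[[[0,0,0,0,0,0,-0.3],[0,0,0,0,0,0,-0.3],[0,0,0,0,0,0,-0.3],[0,0,0,0,0,0,-0.3],[0,0,-0.6,0,0,0,-0.3],[0,0,-1,0,0,0,-0.3],[0,0,-1,0,0,0,-0.3],[0,0,-1,0,0,0,-0.3]]]'
python3 -m pendant '[[[0,0,-1,0,0,0,0],[0.7,-0.83,0,0,0,0,0],[0.7,-0.83,0,0,0,0,0],[0.7,-0.83,0,0,0,0,0],[0.7,-0.83,0,0,0,0,0],[0.7,-0.83,0,0,0,0,0],[0.7,-0.83,0,0,0,0,0],[0.7,-0.83,0,0,0,0,0]]]'
python3 -m pendant '[[[0.7,-0.83,0,0,0,0,0],[0.7,-0.83,0,0,0,0,0],[0.7,-0.83,0,0,0,0,0],[0.7,-0.83,0,0,0,0,0],[0.7,-0.83,0,0,0,0,0],[0.7,-0.83,0,0,0,0,0],[0.7,-0.83,0,0,0,0,0],[0.7,-0.83,0,0,0,0,0]]]'
python3 - <<'E'
from go import *
from seg import objs
c,_=objs("top")
cv2.imwrite("pics/t6.png",cv2.resize(c["frame"][130:230,210:370],(800,500),interpolation=cv2.INTER_CUBIC))
go(.488,-.4045,.1,-119)
E
```

```text
time_s: 81.75
tcp_pos: [0.6532, 0.0942, 0.1606]
eef_rot: [-180.0, 0.1, -157.6]
contact_force: [-1.0, 0.7, -0.5]
gripper_width: 0.0308
gripper_force: 0.0
time_s: 82.55
tcp_pos: [0.6058, -0.0528, 0.1782]
eef_rot: [180.0, -0.0, -157.6]
contact_force: [-0.3, -1.4, -0.3]
gripper_width: 0.0442
gripper_force: 0.0
time_s: 83.35
tcp_pos: [0.5525, -0.218, 0.1783]
eef_rot: [180.0, -0.0, -157.6]
contact_force: [-0.6, 1.5, 0.4]
gripper_width: 0.0436
gripper_force: 0.0
brown px [375. 132.] n 84 V 66 xy [0.8016 0.0642] mean [0.8096 0.0641 0.086 ] ztop 0.0958 size [0.03  0.062] yaw 121
brown px [366. 214.] n 262 V 80 xy [0.6317 0.0869] mean [0.6348 0.087  0.0376] ztop 0.0466 size [0.098 0.026] yaw 22
brown px [349. 210.] n 97 V 103 xy [0.6471 0.1264] mean [0.6463 0.1261 0.0309] ztop 0.0342 size [0.042 0.019] yaw 21
brown px [359. 233.] n 81 V 144 xy [0.5912 0.1017] mean [0.5912 0.1019 0.0313] ztop 0.0345 size [0.034 0.019] yaw 23
brown px [584. 277.] n 99 V 103 xy [ 0.4881 -0.4039] mean [ 0.4893 -0.4024  0.0223] ztop 0.0257 size [0.043 0.017] yaw 61
brown px [658. 366.] n 106 V 143 xy [ 0.3015 -0.4904] mean [ 0.302  -0.4891  0.1494] ztop 0.1523 size [0.026 0.023] yaw 77
yellow px [328. 223.] n 81 V 192 xy [0.5962 0.1597] mean [0.5967 0.1599 0.1154] ztop 0.1172 size [0.082 0.007] yaw 22
yellow px [363. 243.] n 65 V 188 xy [0.5628 0.0887] mean [0.5548 0.0868 0.1141] ztop 0.1174 size [0.025 0.054] yaw 113
yellow px [634. 363.] n 523 V 132 xy [ 0.3026 -0.4826] mean [ 0.3044 -0.4743  0.081 ] ztop 0.1132 size [0.051 0.044] yaw 174
rot units [ 0.01 -0.02 -9.67] shift units after turn [ 9.6  -1.69  3.91] j [ -3.  16. -15.   0. -59. -65.] p [ 0.5515 -0.2201  0.1782] e [ 1.7998e+02 -8.0000e-02 -1.5769e+02] w 0.0438 t 83.4 F [ 0.4 -0.8  0.5]
```

View pics/t6.png

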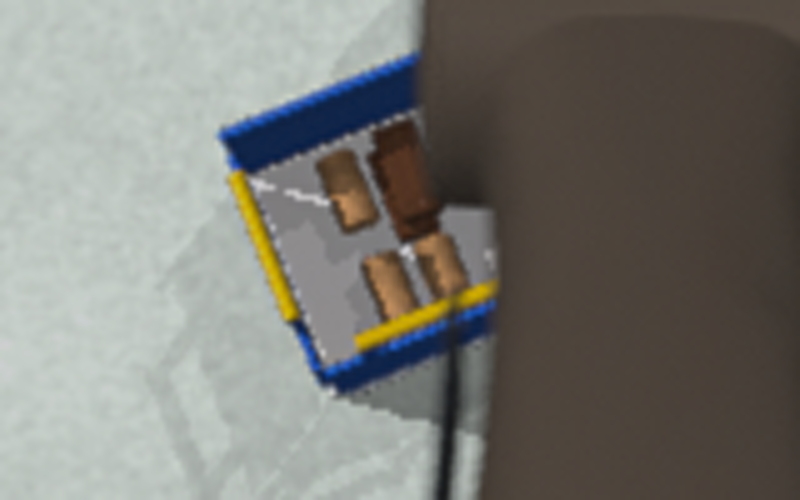

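The caddy crop shows three corks and the two chips (stacked at (405,180)) inside. One cork is left at (0.488,-0.404).

```bash

python3 -m pendant '[[[0,0,0,0,0,-0.97,0],[0,0,0,0,0,-0.97,0],[0,0,0,0,0,-0.97,0],[0,0,0,0,0,-0.97,0],[0,0,0,0,0,-0.97,0],[0,0,0,0,0,-0.97,0],[0,0,0,0,0,-0.97,0],[0,0,0,0,0,-0.97,0]]]'
python3 -m pendant '[[[0,0,0,0,0,-0.97,0],[0,0,0,0,0,-0.97,0],[0.7,-0.15,0,0,0,0,0],[1,-0.18,0,0,0,0,0],[1,-0.18,0,0,0,0,0],[1,-0.18,0,0,0,0,0],[1,-0.18,0,0,0,0,0],[1,-0.18,0,0,0,0,0]]]'
python3 -m pendant '[[[1,-0.18,0.4,0,0,0,0],[1,-0.18,0.6,0,0,0,0],[1,-0.18,0.7,0,0,0,0],[0.7,-0.1,0.7,0,0,0,0],[0,0,0.7,0,0,0,0],[0,0,0.7,0,0,0,0],[0,0,0,0,0,0,0],[0,0,0,0,0,0,0]]]'
python3 go.py 0.488 -0.4045 0.0255 -119
```

```text
time_s: 84.2
tcp_pos: [0.5529, -0.217, 0.1782]
eef_rot: [180.0, -0.0, -126.4]
contact_force: [-0.6, 0.3, 0.2]
gripper_width: 0.0437
gripper_force: 0.0
time_s: 85.0
tcp_pos: [0.516, -0.328, 0.1783]
eef_rot: [180.0, -0.0, -118.9]
contact_force: [0.2, -0.8, -0.3]
gripper_width: 0.044
gripper_force: 0.0
time_s: 85.8
tcp_pos: [0.4931, -0.3967, 0.1024]
eef_rot: [180.0, -0.0, -118.7]
contact_force: [0.0, -0.1, 0.9]
gripper_width: 0.0437
gripper_force: 0.0
rot units [ 0.01 -0.    0.06] shift units after turn [0.46 0.03 3.84] j [-21.  24. -15.   0. -51.  -8.] p [ 0.4931 -0.3967  0.1024] e [ 1.7997e+02 -1.0000e-02 -1.1875e+02] w 0.0437 t 85.8 F [ 0.  -0.1  0.9]
```

```bash

python3 -m pendant '[[[0.44,0.03,0.6,0,0,0.05,0],[0,0,0.7,0,0,0,0],[0,0,0.8,0,0,0,0],[0,0,0.8,0,0,0,0],[0,0,0.6,0,0,0,0],[0,0,0.3,0,0,0,0],[0,0,0,0,0,0,0],[0,0,0,0,0,0,-1]]]' 20
python3 -m pendant '[[[0,0,0,0,0,0,-1],[0,0,0,0,0,0,-1],[0,0,0,0,0,0,-1],[0,0,0,0,0,0,-1],[0,0,0,0,0,0,-1],[0,0,0,0,0,0,-1],[0,0,0,0,0,0,-1],[0,0,0,0,0,0,-1]]]'
python3 -m pendant '[[[0,0,-0.5,0,0,0,-1],[0,0,-1,0,0,0,-1],[0,0,-1,0,0,0,-1],[0,0,-1,0,0,0,-1],[0,0,-1,0,0,0,-1],[0,0,-1,0,0,0,-1],[0,0,-1,0,0,0,-1],[0,0,-1,0,0,0,-1]]]'
python3 -m pendant '[[[0,0,0,0,0,0.97,-1],[0,0,0,0,0,0.97,-1],[0,0,0,0,0,0.97,-1],[0,0,0,0,0,0.97,-1],[0,0,0,0,0,0.97,-1],[0,0,0,0,0,0.97,-1],[0,0,0,0,0,0.97,-1],[0,0,0,0,0,0.97,-1]]]'
python3 -m pendant '[[[0,0,0,0,0,0.97,-1],[0,0,0,0,0,0.9,-1],[0,0,0,0,0,0,-1],[0,0,0,0,0,0,-1],[0,0,0,0,0,0,-1],[0,0,0,0,0,0,-1],[0,0,0,0,0,0,-1],[0,0,0,0,0,0,-1]]]'
python3 - <<'E'
from go import *
go(*cad(-0.025,0.0,.178),-157.7)
E
```

```text
time_s: 86.6
tcp_pos: [0.4884, -0.4047, 0.0268]
eef_rot: [-180.0, -0.0, -119.0]
contact_force: [0.3, 0.7, 0.6]
gripper_width: 0.0403
gripper_force: 0.0
time_s: 87.4
tcp_pos: [0.4886, -0.4048, 0.0273]
eef_rot: [-179.9, -0.0, -119.0]
contact_force: [-0.5, 1.3, 6.9]
gripper_width: 0.0238
gripper_force: 20.0
time_s: 88.2
tcp_pos: [0.4878, -0.4044, 0.1778]
eef_rot: [180.0, 0.0, -119.0]
contact_force: [1.5, -0.4, -0.0]
gripper_width: 0.0237
gripper_force: 20.0
time_s: 89.0
tcp_pos: [0.4878, -0.4045, 0.1769]
eef_rot: [180.0, -0.0, -150.2]
contact_force: [-0.1, 0.1, -0.0]
gripper_width: 0.0236
gripper_force: 20.0
time_s: 89.8
tcp_pos: [0.4881, -0.4046, 0.1766]
eef_rot: [-180.0, -0.0, -157.5]
contact_force: [-0.1, 0.4, 0.3]
gripper_width: 0.024
gripper_force: 20.0
rot units [-0.   -0.    0.05] shift units after turn [-14.41  20.67  -0.07] j [-22.  20. -10.   0. -60. -45.] p [ 0.4881 -0.4046  0.1766] e [-180.     -0.   -157.49] w 0.024 t 89.8 F [-0.1  0.4  0.3]
```

```bash

python3 -m pendant '[[[-0.6,0.86,0,0,0,0.05,-1],[-0.6,0.86,0,0,0,0,-1],[-0.6,0.86,0,0,0,0,-1],[-0.6,0.86,0,0,0,0,-1],[-0.6,0.86,0,0,0,0,-1],[-0.6,0.86,0,0,0,0,-1],[-0.6,0.86,0,0,0,0,-1],[-0.6,0.86,0,0,0,0,-1]]]'
python3 -m pendant '[[[-0.6,0.86,0,0,0,0,-1],[-0.6,0.86,0,0,0,0,-1],[-0.6,0.86,0,0,0,0,-1],[-0.6,0.86,0,0,0,0,-1],[-0.6,0.86,0,0,0,0,-1],[-0.6,0.86,0,0,0,0,-1],[-0.6,0.86,0,0,0,0,-1],[-0.6,0.86,0,0,0,0,-1]]]'
python3 -m pendant '[[[-0.6,0.86,0,0,0,0,-1],[-0.6,0.86,0,0,0,0,-1],[-0.6,0.86,0,0,0,0,-1],[-0.6,0.86,0,0,0,0,-1],[-0.6,0.86,0,0,0,0,-1],[-0.6,0.86,0,0,0,0,-1],[-0.6,0.86,0,0,0,0,-1],[-0.6,0.86,0,0,0,0,-1]]]'
python3 -m pendant '[[[0,0,0,0,0,0,-1],[0,0,0,0,0,0,-1],[0,0,0.8,0,0,0,-1],[0,0,0.8,0,0,0,-1],[0,0,0.8,0,0,0,-1],[0,0,0.8,0,0,0,-1],[0,0,0.8,0,0,0,-1],[0,0,0,0,0,0,-1]]]'
python3 - <<'E'
from go import *
go(*cad(-0.025,0,.098),-157.7)
E
```

```text
time_s: 90.6
tcp_pos: [0.5248, -0.24, 0.1766]
eef_rot: [-180.0, 0.0, -157.7]
contact_force: [-0.3, 0.1, -1.3]
gripper_width: 0.0237
gripper_force: 20.0
time_s: 91.4
tcp_pos: [0.5615, -0.0762, 0.1767]
eef_rot: [-180.0, 0.0, -157.7]
contact_force: [0.0, -0.5, -1.1]
gripper_width: 0.0241
gripper_force: 20.0
time_s: 92.2
tcp_pos: [0.5982, 0.0878, 0.1766]
eef_rot: [180.0, 0.0, -157.7]
contact_force: [0.5, -0.3, -0.1]
gripper_width: 0.0235
gripper_force: 20.0
time_s: 93.0
tcp_pos: [0.5964, 0.0855, 0.0944]
eef_rot: [180.0, -0.2, -157.8]
contact_force: [0.6, -0.5, -0.6]
gripper_width: 0.0235
gripper_force: 20.0
rot units [ 0.   -0.06 -0.02] shift units after turn [-0.1   0.06 -0.18] j [ 27.  22. -19.  -0. -49. -94.] p [0.5964 0.0855 0.0944] e [ 179.99   -0.24 -157.78] w 0.0235 t 93.0 F [ 0.6 -0.5 -0.6]
```

```bash

python3 -m pendant '[[[0,0,0.2,0,0,0,-1],[0,0,0.2,0,0,0,-1],[0,0,0,0,0,0,-1],[0,0,0,0,0,0,-0.3],[0,0,0,0,0,0,-0.3],[0,0,0,0,0,0,-0.3],[0,0,0,0,0,0,-0.3],[0,0,-0.6,0,0,0,-0.3]]]'
python3 -m pendant '[[[0,0,-1,0,0,0,-0.3],[0,0,-1,0,0,0,-0.3],[0,0,-1,0,0,0,-0.3],[0,0,-1,0,0,0,-0.3],[0.2,1,0,0,0,0,-0.3],[0.2,1,0,0,0,0,-0.3],[0.2,1,0,0,0,0,-0.3],[0.2,1,0,0,0,0,-0.3]]]'
python3 -m pendant '[[[0.2,1,0,0,0,0,-0.3],[0.2,1,0,0,0,0,-0.3],[0.2,1,0,0,0,0,-0.3],[0.2,1,0,0,0,0,-0.3],[0.2,1,0,0,0,0,-0.3],[0.2,1,0,0,0,0,-0.3],[0,0,0,0,0,0,-0.3],[0,0,0,0,0,0,-0.3]]]'
python3 - <<'E'
from go import *
from seg import objs
c,_=objs("top");c2=cap("side")
a=cv2.resize(c["frame"],(800,500))[70:370];b=cv2.resize(c2["frame"][80:230,250:450],(400,300),interpolation=cv2.INTER_CUBIC)
k=cv2.resize(c["frame"][130:230,220:353],(400,300),interpolation=cv2.INTER_CUBIC)
cv2.imwrite("pics/end.png",np.vstack([a,np.hstack([k,b])]))
print(r.get_state()["tcp_pos"])
E
```

```text
time_s: 93.8
tcp_pos: [0.5969, 0.0863, 0.0995]
eef_rot: [180.0, -0.2, -157.7]
contact_force: [-0.0, -0.1, 0.1]
gripper_width: 0.0305
gripper_force: 0.0
time_s: 94.6
tcp_pos: [0.5525, 0.1552, 0.1817]
eef_rot: [180.0, 0.1, -157.7]
contact_force: [-0.5, 0.0, 1.0]
gripper_width: 0.0305
gripper_force: 0.0
time_s: 95.4
tcp_pos: [0.4851, 0.2568, 0.1814]
eef_rot: [180.0, 0.0, -157.6]
contact_force: [0.2, 0.4, -0.3]
gripper_width: 0.0307
gripper_force: 0.0
brown px [380. 144.] n 573 V 69 xy [0.7873 0.0539] mean [0.7933 0.0547 0.0527] ztop 0.0922 size [0.063 0.066] yaw 7
brown px [365. 220.] n 433 V 71 xy [0.6256 0.097 ] mean [0.6205 0.0894 0.0405] ztop 0.0493 size [0.102 0.052] yaw 5
brown px [349. 210.] n 99 V 86 xy [0.6468 0.1265] mean [0.646  0.1261 0.0312] ztop 0.0342 size [0.041 0.019] yaw 22
brown px [658. 366.] n 116 V 173 xy [ 0.2876 -0.5289] mean [ 0.3019 -0.4905  0.1464] ztop 0.1523 size [0.109 0.025] yaw 75
yellow px [387. 200.] n 90 V 163 xy [0.646  0.0362] mean [0.6457 0.0363 0.1157] ztop 0.118 size [0.082 0.008] yaw 22
yellow px [483. 194.] n 98 V 167 xy [ 0.6841 -0.1822] mean [ 0.6841 -0.1818  0.0231] ztop 0.0266 size [0.02  0.041] yaw 163
yellow px [328. 223.] n 82 V 163 xy [0.5964 0.1598] mean [0.5963 0.1597 0.1155] ztop 0.1177 size [0.083 0.007] yaw 22
yellow px [369. 240.] n 105 V 161 xy [0.5682 0.0762] mean [0.5607 0.0737 0.1115] ztop 0.1173 size [0.026 0.081] yaw 112
yellow px [464. 247.] n 104 V 164 xy [ 0.5603 -0.1351] mean [ 0.5599 -0.135   0.0229] ztop 0.0255 size [0.02  0.041] yaw 123
yellow px [634. 362.] n 507 V 113 xy [ 0.303  -0.4824] mean [ 0.3054 -0.4748  0.0822] ztop 0.113 size [0.043 0.051] yaw 172
[0.48534338 0.2561739  0.18099387]
```

View pics/end.png

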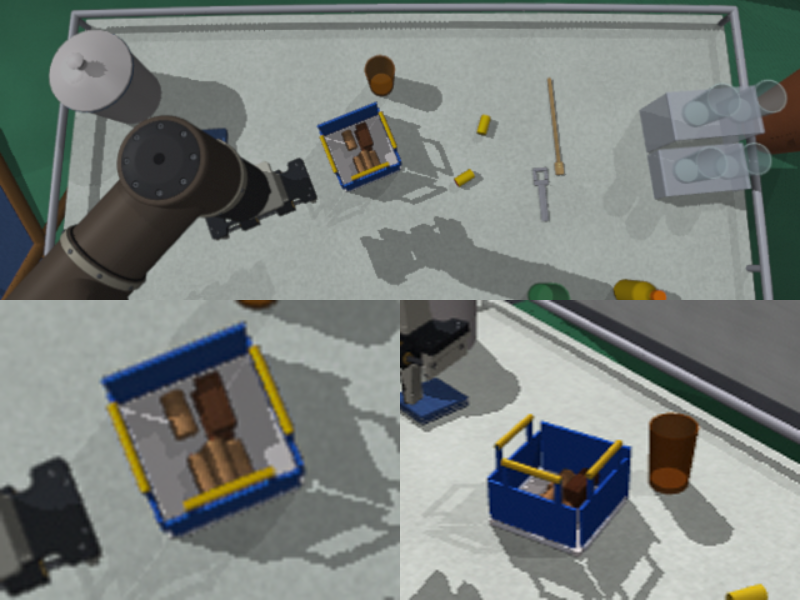

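The end picture shows all three flaps upright. Four corks and both chips are inside the caddy, at most about 0.05 m high. The opener, stirrer, tumblers and yellow look-alikes have not moved. I hand it in.

```bash
python3 -c "
from plant import r
print(r.close_job())"
```

```text
the job is handed in; nothing more can be done
None
```

I folded up the caddy's three flaps while it was empty, then put all four corks and both driftwood chunks inside, left the other things untouched, and handed the job in at about 95 s.

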